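# Gauge the three moulded sides of a mortar prism and re-rack it

## Robot

A 6-joint arm with a two-finger parallel gripper is mounted at the origin on a cart in front of the work surface, level with it; the furniture and walls round the work are solid. World frame = base frame: x ahead of the robot, y to its left, z up, the work surface at z = 0. Lengths are in m, angles in rad, forces in N, time in s.
With the tool pointing down it reaches from about 0.25 to 0.725 m from the base axis. Payload 9.7 kg.
Tool frame: the origin (TCP) lies on the mounting face of the last link; the fingertips stand 173 mm ahead of it and the grasp point (between the pads) lies r.grasp_offset ahead of it (r.grasp_offset is the distance from the TCP to the grasp point, in m); z points along the fingers, y is the line along which they close (so a half turn about z gives the same grasp; the last joint's range is limited). The gripper opens to 85 mm and grips with 20 to 120 N. Pads are 22 mm wide; open, the fingers measure 114 mm over their backs; the gripper's body (76 mm by 85 mm) begins 54 mm behind the grasp point. The pads swing forward as they close: fully open they stand 13 mm farther back than shut.
Start: joints at [-1.325, 0.087, 0.176, 1.66, 0, 1.571], TCP at [0.134, -0.533, 0.405] pointing down, gripper open.
Joint ranges: [-3.13, 3.13], [-0.85, 1.81], [-1.15, 1.24], [-2.2, 2.28], [-1.44, 1.52], [-3.14, 3.14]. Speed limits (rad/s): [2.22, 2.22, 2.57, 3.14, 3.14, 3.14].

## Interface

Orientations are given as [roll, pitch, yaw] about the fixed x, y, z axes, in that order (R = Rz(yaw) Ry(pitch) Rx(roll)).
In Python, from cell import read_state, vision, r gives the robot as it stands.
- The arm moves only by the tool move_arm, never from a script. Its argument "deltas" is a list of rows, each an object of numbers: "wx", "wy", "wz": the turn, a rotation vector about the tool's x, y, z in units of 5 degrees (1.0 is 5 degrees); "tx", "ty", "tz": the shift along the tool's x, y, z in units of 30 mm (1.0 is 30 mm); "fingers": the opening in per cent of the stroke, from 0 (shut) to 100 (fully open). A call has 1 to 12 rows; each row shifts and turns the commanded pose from where the row before left it, along the tool's axes as they then stand; what a row does not reach is not made up. A row lasts 1/12 s, in which the tool goes at most 41.7 mm and 7.16 degrees, less where a joint would pass 70% of its speed; a pose out of reach is approached as far as the arm can. A call is refused whole if a number of a shift passes 1 or a number of a turn 1, either way. A call with a gripper value outside its range is refused whole. The fingers move at their own pace and stop on an object; the grip force is fixed at half the most. Time passes only in rows, so rows that do not move let the fingers close. It gives the time, the measured TCP pose, the force, the opening and the grip force at its end, in the units of the state.
- read_state(): the state, without advancing time (a new reading comes with each control period).
- vision.snapshot(name): name is "scene" or "top" or "wrist"; returns a dict with "frame" (480x640x3 uint8, blue, green, red), "K" (3x3 intrinsics, pixels), "world_from_camera" (4x4, takes a point from camera to world coordinates). Camera axes: x right, y down, z forward; pixel columns grow to the right and rows downward; lengths in m; the calibration is good to about 2 mm. A picture is of the moment at which its call begins. There is no depth.
- r.close_job(): hands the job in; it is judged then, once.
The state is a dict: "time_s": time; "joint_positions": joint angles; "qd": joint speeds; "tau": joint torques, N m; "tool_pos": TCP position; "ee_rot": TCP orientation; "force": force on the tool from outside, world axes, zero at the start; "moment": the same for the moment, N m; "finger_gap": opening from 0.0 (shut) to 1.0 (fully open); "gripper_force": force on a finger pad.
Only numpy, scipy, OpenCV 4.12 (cv2) and the standard library are available. Lean on these libraries where they do the work, as an engineer would, in place of code of your own. Each camera call takes 0.05 s, during which the arm holds its last target. There are 200 camera calls.

## Task

The mortar prism with the blue dots stands in the sloping rack with its brown trowelled side hidden against the board. Take it out and gauge its three moulded sides on the leaning dial gauge, in the order one dot, two dots, three dots: hold each side for about a second squarely and gently home against both round feet of the gauge, so that the spindle between them is pushed in. Then put it back, fully down in its own channel of the rack, but now with the trowelled side outward like its two checked neighbours, and leave everything else where it stands.

Things in the scene. Friction and masses are not known exactly. Their poses are not given: they have to be found in the camera images.
- prism: The prism to gauge: a loose grey mortar bar 40 x 40 x 160 mm, about 0.42 kg. Origin: centre of its lower end; z runs along the bar to its upper end. Its long sides lie 20 mm off the z axis: +x rough brown trowelled side, +y one blue dot, -x two dots, -y three dots (98 mm up, 8 mm across). It starts in a rack channel, trowelled side flat on the board, two-dot side outward.
- side1 (a point): Point on the prism's one-dot side (+y), on its middle line, 55 mm up from the lower end: where the spindle should touch. Axes as the prism's.
- side2 (a point): The same point on the two-dot side (-x).
- side3 (a point): The same point on the three-dot side (-y).
- gauge: Dial gauge: a fixed grey frame leaning back 30 degrees from the vertical, a white dial behind it. Two level round steel feet, 12 mm thick and 48 mm long, touch one plane 70 mm apart up the slope, the spindle midway. A heel ledge 10 mm thick stands out 40 mm from that plane, its top 22 mm below the lower foot's line. Origin: on the bench, under the frame; -x is the side the prism goes.
- gauge_face (a point): Point in the plane that touches the feet's fronts, midway between them, on the spindle's axis, 104 mm above the bench. z points out of the gauge, square to that plane (30 degrees above level), x up the slope, y level across. The feet touch 35 mm below and above it. The heel's top is 57 mm down the slope: with side point and gauge point together the prism just clears it. The frame ends 47 mm up.
- spindle (a joint): Spindle of the gauge: 0 m when free, its tip 5 mm out of the plane of the feet; about 0.005 when a side lies home on both feet. A spring of about 1 N pushes it out. The red hand of the dial makes half a turn in this travel.
- rack: Rack: a fixed wooden stand whose board leans back 35 degrees from the vertical, with three channels 46 mm wide, 62 mm apart, between rails 16 mm wide and 12 mm high. Board and rails end 85 mm up from the heel; beyond, the prisms' fronts and backs are free to grip, while only 22 mm lies between neighbours. Origin: on the bench under it; -x is the open side.
- rack_bed (a point): Foot of the rack's middle channel, where board and heel ledge meet, 42 mm above the bench. z points out of the board (35 degrees above level), x up the slope, y level across; channel centres at y = -62, 0 and 62 mm. The heel stands out 44 mm. A prism home in its channel has its lower end at x = 0 and its axis at z = 20 mm.
- checked_a: A checked prism in another channel, same size, trowelled side outward, no dots; origin at the centre of its lower end. Stays.
- checked_b: The other checked prism. Stays.
- water_bottle: Blue plastic bottle 74 mm across, 302 mm tall, standing; origin under its centre.
- brown_beaker: Brown beaker 72 mm across, 98 mm tall, standing; origin under its centre.
- yellow_mug: Yellow mug 84 x 107 mm, 88 mm tall, standing; origin under its centre.
- white_pot: White pot 72 mm across, 58 mm tall, standing; origin under its centre.
- tape_measure: Yellow tape measure 55 x 85 mm, 62 mm tall; origin under its centre.
- stone_chisel: Forged chisel 41 x 175 mm, 21 mm high, lying; origin under its centre.
- sand_block: Grey rubbing block 66 x 79 mm, 30 mm high, lying; origin under its centre.

How it is judged:
By the outcome, as a careful person would: the job done as asked, in the order asked, and still so for the second after the job is handed in, with the robot touching nothing.
It also fails if it takes over 70 s, if anything falls off the work surface, if the arm or the gripper's body presses on something with over 40 N, if the wrist force passes 120 N, or if a joint passes its speed limit or range.

## Working session

There is one attempt and no reset: what is moved stays moved. The work goes in short steps, Python scripts to look and compute and a tool call to move; the robot and the scene stay as the last step left them, time stands still between calls to the robot, and variables do not carry over. Pictures are saved under pics/ and viewed, at most 10 in all, crops included, and the job is handed in when it is done.

Besides the shell and the picture viewer there is one more tool, called after "Call:" by a JSON object that holds its "op" and its "data", one argument or row to a line. move_arm: Moves the arm, as the interface text tells. Its arguments: {"type":"object","properties":{"deltas":{"type":"array","items":{"type":"object","properties":{"wx":{"type":"number"},"wy":{"type":"number"},"wz":{"type":"number"},"tx":{"type":"number"},"ty":{"type":"number"},"tz":{"type":"number"},"fingers":{"type":"number"}}}}},"required":["deltas"]}

```bash
ls; mkdir -p pics
python3 - <<'E'
from cell import read_state, vision, r
import cv2,numpy as np
s=read_state();print({k:np.round(v,3) for k,v in s.items()}, r.grasp_offset)
for n in("scene","top"):
    d=vision.snapshot(n);cv2.imwrite(f"pics/{n}0.png",d["frame"]);print(n,d["K"].round(1).tolist(),d["world_from_camera"].round(4).tolist())
E
```

```text
pics
{'time_s': np.float64(0.0), 'joint_positions': array([-1.325,  0.087,  0.175,  1.66 , -0.   ,  1.571]), 'qd': array([ 0.001,  0.   , -0.   ,  0.001, -0.001, -0.002]), 'tau': array([-2.0000e-03, -5.2039e+01,  4.6480e+01,  1.6000e-02,  0.0000e+00,
        0.0000e+00]), 'tool_pos': array([ 0.134, -0.533,  0.404]), 'ee_rot': array([-3.14 ,  0.   ,  0.246]), 'force': array([-0.274, -0.31 ,  0.424]), 'moment': array([ 0.049,  0.049, -0.019]), 'gripper_force': np.float64(0.0), 'finger_gap': np.float64(0.998)} 0.1547
scene [[493.0, 0.0, 317.2], [0.0, 493.0, 242.1], [0.0, 0.0, 1.0]] [[0.9711, 0.1916, -0.1427, 0.721], [0.2389, -0.781, 0.5771, -0.6927], [-0.0009, -0.5945, -0.8041, 0.9737], [0.0, 0.0, 0.0, 1.0]]
top [[562.4, 0.0, 319.1], [0.0, 562.4, 232.9], [0.0, 0.0, 1.0]] [[0.0253, -0.986, 0.1651, 0.3254], [-0.9997, -0.0243, 0.0081, -0.0608], [-0.004, -0.1653, -0.9862, 1.4825], [0.0, 0.0, 0.0, 1.0]]
```

View pics/scene0.png

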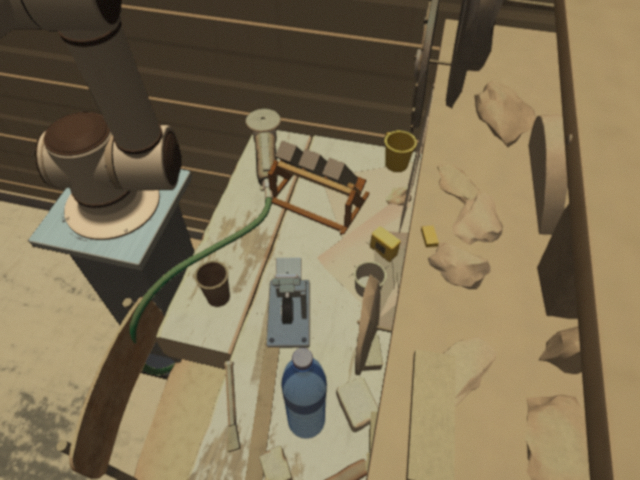

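View pics/top0.png

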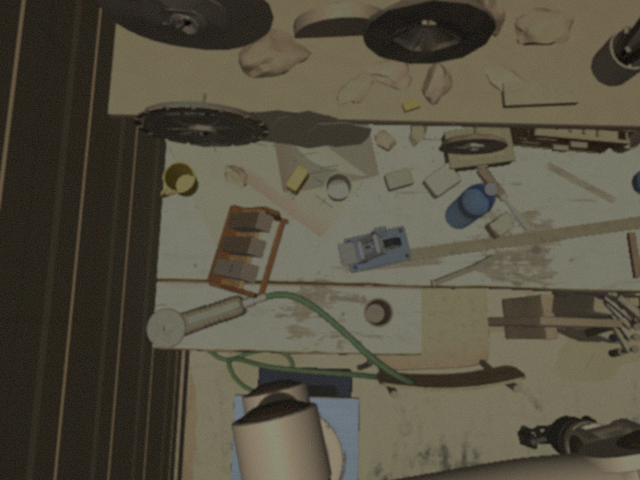

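The scene view shows the rack at about (315,185) and the gauge at (290,310). In the top view they are at (245,250) and (375,248). I'll enlarge both.

Run:
```python
import cv2,numpy as np
t=cv2.imread("pics/top0.png");s=cv2.imread("pics/scene0.png")
f=lambda im,x,y,w,h:cv2.convertScaleAbs(cv2.resize(im[y:y+h,x:x+w],(400,300),interpolation=cv2.INTER_CUBIC),alpha=1.4)
a=np.vstack([np.hstack([f(t,195,195,106,80+25),f(t,330,215,90,68)]),np.hstack([f(s,255,130,128,105),f(s,250,250,90,105)])])
cv2.imwrite("pics/crop.png",a)
```

```text
(no output)
```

View pics/crop.png

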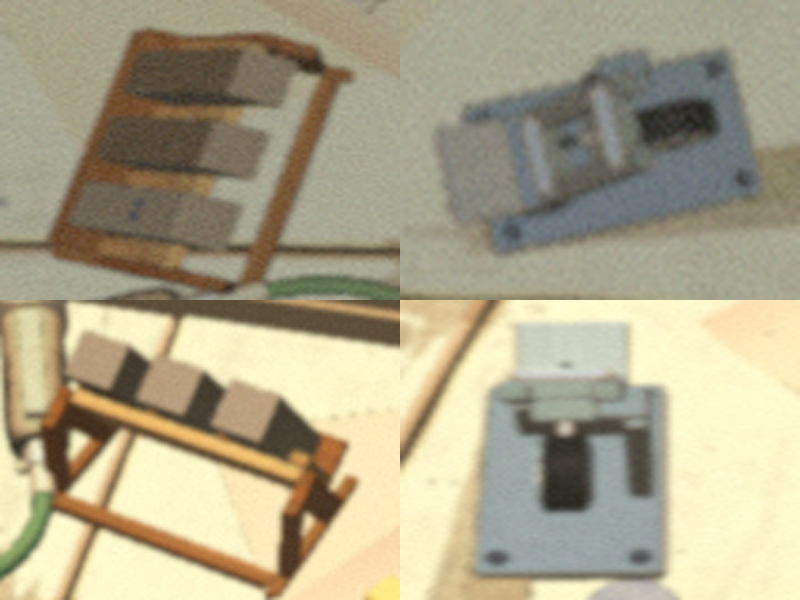

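Crops: the rack's target prism has its dotted front at about (230,268) in the top view and its upper end at about (251,272). It is the prism nearest the robot. Rack and gauge both open towards world +y. Next: coarse positions and the wrist camera's mounting.

```bash
cat > h.py <<'E'
import numpy as np, cv2
from cell import read_state, vision, r
from scipy.spatial.transform import Rotation as Ro
def ray(d,px):
    K,T=d["K"],d["world_from_camera"]; v=T[:3,:3]@np.linalg.inv(K)@[px[0],px[1],1]
    return T[:3,3],v/np.linalg.norm(v)
def on_z(d,px,z):
    o,v=ray(d,px); return o+v*(z-o[2])/v[2]
def tri(obs):
    A=0;b=0
    for d,px in obs:
        o,v=ray(d,px);P=np.eye(3)-np.outer(v,v);A=A+P;b=b+P@o
    return np.linalg.solve(A,b)
def proj(d,p):
    T=np.linalg.inv(d["world_from_camera"]);c=T[:3,:3]@p+T[:3,3];q=d["K"]@c;return q[:2]/q[2]
def cur():
    s=read_state();return Ro.from_euler('xyz',s["ee_rot"]),np.array(s["tool_pos"])
def plan(R0,p0,R1,p1,n=None,dec=3):
    """n equal rows (screw) from pose 0 to pose 1"""
    w=(R0.inv()*R1).as_rotvec(); D=R0.inv().apply(p1-p0)
    if n is None: n=max(1,int(np.ceil(max(abs(w).max()/np.radians(5)/.98,np.linalg.norm(D)/.029,np.linalg.norm(w)/np.radians(7.)))))
    S=sum(Ro.from_rotvec(w*i/n).as_matrix() for i in range(n)); t=np.linalg.solve(S,D)
    print(n,"rows  t",np.round(t/.03,dec)," w",np.round(np.degrees(w)/n/5,dec)); return n
E
python3 - <<'E'
from h import *
t=vision.snapshot("top");w=vision.snapshot("wrist")
R,p=cur();W=w["world_from_camera"]
print("wrist K",w["K"].round(1).tolist(),"\ncam in tool",(R.inv().as_matrix()@W[:3,:3]).round(3).tolist(),R.inv().apply(W[:3,3]-p).round(4))
for px in [(344.6,238.8),(405.4,226.3),(411,258),(351.4,271.7)]: print("gauge plate",on_z(t,px,.008).round(3))
for px in [(286.4,221),(260,296.5)]: print("rack back bar",on_z(t,px,.01).round(3))
print("top end",on_z(t,(251,272),.1845).round(3))
print("robot base px",proj(t,np.zeros(3)),proj(t,np.array([.134,-.533,.4])))
E
```

```text
wrist K [[352.2, 0.0, 315.9], [0.0, 352.2, 240.7], [0.0, 0.0, 1.0]] 
cam in tool [[0.002, -0.954, -0.301], [1.0, 0.002, 0.001], [-0.0, -0.301, 0.954]] [0.0771 0.0002 0.0312]
gauge plate [ 0.558 -0.117  0.008]
gauge plate [ 0.596 -0.278  0.008]
gauge plate [ 0.511 -0.293  0.008]
gauge plate [ 0.471 -0.136  0.008]
rack back bar [0.602 0.039 0.01 ]
rack back bar [0.4   0.101 0.01 ]
top end [0.447 0.105 0.184]
robot base px [293.83644768 458.14365303] [575.95227546 439.41537414]
```

Call:
{"op": "move_arm", "data": {
  "deltas": [
    {"wz": -1,"tz": -0.5},
    {"wz": -1,"tz": -0.5},
    {}
  ]
}}

```text
invalid input
```

Run:
```python
from h import *
s=read_state();print(s["joint_positions"].round(3),s["ee_rot"].round(3),s["tool_pos"].round(4))
d=np.array([.29,.957,0]);d/=np.linalg.norm(d);up=np.array([0,0,1.]);c,sn=np.cos(np.radians(35)),np.sin(np.radians(35))
rx=-d*sn+up*c; rz=d*c+up*sn; ry=np.cross(rz,rx)
p=np.array([.469,.177,.042])+.40*rx+.02*rz
R0,p0=cur()
for tx in(ry,-ry):
    R1=Ro.from_matrix(np.c_[tx,np.cross(-rx,tx),-rx]);print(R1.as_euler('xyz').round(3),p.round(3));plan(R0,p0,R1,p)
```

```text
[-1.325  0.087  0.175  1.66   0.     1.571] [-3.141 -0.     0.246] [ 0.1338 -0.5335  0.4043]
[-2.531  0.    -0.294] [ 0.407 -0.027  0.381]
20 rows  t [ 0.45  -0.821  0.3  ]  w [0.341 0.095 0.3  ]
[2.531 0.    2.847] [ 0.407 -0.027  0.381]
30 rows  t [0.755 0.303 0.242]  w [-0.083  0.3   -0.954]
```

Call:
{"op": "move_arm", "data": {
  "deltas": [
    {"tx": 0,"ty": 0,"tz": -0.5,"wx": 0,"wy": 0,"wz": -1,"fingers": 100},
    {"tx": 0,"ty": 0,"tz": -0.5,"wx": 0,"wy": 0,"wz": -1,"fingers": 100},
    {"tx": 0,"ty": 0,"tz": 0,"wx": 0,"wy": 0,"wz": 0,"fingers": 100}
  ]
}}

```text
time_s: 0.45
tool_pos: [0.1338, -0.5334, 0.4372]
ee_rot: [3.139, 0.001, 0.424]
force: [-0.2, -1.0, 0.2]
finger_gap: 1.005
gripper_force: 0.0
```

Run:
```python
from h import *
s=read_state();print(s["time_s"],s["joint_positions"].round(3),s["ee_rot"].round(3),s["tool_pos"].round(4))
```

```text
0.45 [-1.325  0.1    0.254  1.721 -0.     1.392] [3.139e+00 1.000e-03 4.240e-01] [ 0.1338 -0.5334  0.4372]
```

Call:
{"op": "move_arm", "data": {
  "deltas": [
    {"tx": 0,"ty": 0,"tz": 0,"wx": 0,"wy": 0,"wz": -1,"fingers": 100},
    {"tx": 0,"ty": 0,"tz": 0,"wx": 0,"wy": 0,"wz": -1,"fingers": 100},
    {"tx": 0,"ty": 0,"tz": 0,"wx": 0,"wy": 0,"wz": -1,"fingers": 100},
    {"tx": 0,"ty": 0,"tz": 0,"wx": 0,"wy": 0,"wz": -1,"fingers": 100},
    {"tx": 0,"ty": 0,"tz": 0,"wx": 0,"wy": 0,"wz": -1,"fingers": 100},
    {"tx": 0,"ty": 0,"tz": 0,"wx": 0,"wy": 0,"wz": -1,"fingers": 100},
    {"tx": 0,"ty": 0,"tz": 0,"wx": 0,"wy": 0,"wz": -1,"fingers": 100},
    {"tx": 0,"ty": 0,"tz": 0,"wx": 0,"wy": 0,"wz": -1,"fingers": 100},
    {"tx": 0,"ty": 0,"tz": 0,"wx": 0,"wy": 0,"wz": -1,"fingers": 100},
    {"tx": 0,"ty": 0,"tz": 0,"wx": 0,"wy": 0,"wz": -1,"fingers": 100},
    {"tx": 0,"ty": 0,"tz": 0,"wx": 0,"wy": 0,"wz": -1,"fingers": 100},
    {"tx": 0,"ty": 0,"tz": 0,"wx": 0,"wy": 0,"wz": -1,"fingers": 100}
  ]
}}

```text
time_s: 1.45
tool_pos: [0.1339, -0.5335, 0.4339]
ee_rot: [-3.141, -0.001, 1.469]
force: [0.3, -0.0, -0.1]
finger_gap: 1.001
gripper_force: 0.0
```

Call:
{"op": "move_arm", "data": {
  "deltas": [
    {"tx": 0,"ty": 0,"tz": 0,"wx": 0,"wy": 0,"wz": -1,"fingers": 100},
    {"tx": 0,"ty": 0,"tz": 0,"wx": 0,"wy": 0,"wz": -1,"fingers": 100},
    {"tx": 0,"ty": 0,"tz": 0,"wx": 0,"wy": 0,"wz": -1,"fingers": 100},
    {"tx": 0,"ty": 0,"tz": 0,"wx": 0,"wy": 0,"wz": -1,"fingers": 100},
    {"tx": 0,"ty": 0,"tz": 0,"wx": 0,"wy": 0,"wz": -1,"fingers": 100},
    {"tx": 0,"ty": 0,"tz": 0,"wx": 0,"wy": 0,"wz": -1,"fingers": 100},
    {"tx": 0,"ty": 0,"tz": 0,"wx": 0,"wy": 0,"wz": -1,"fingers": 100},
    {"tx": 0,"ty": 0,"tz": 0,"wx": 0,"wy": 0,"wz": -1,"fingers": 100},
    {"tx": 0,"ty": 0,"tz": 0,"wx": 0,"wy": 0,"wz": -1,"fingers": 100},
    {"tx": 0,"ty": 0,"tz": 0,"wx": 0,"wy": 0,"wz": -1,"fingers": 100},
    {"tx": 0,"ty": 0,"tz": 0,"wx": 0,"wy": 0,"wz": -1,"fingers": 100},
    {"tx": 0,"ty": 0,"tz": 0,"wx": 0,"wy": 0,"wz": 0,"fingers": 100}
  ]
}}

```text
time_s: 2.45
tool_pos: [0.1338, -0.5335, 0.4339]
ee_rot: [3.141, -0.001, 2.429]
force: [0.5, -0.4, -1.0]
finger_gap: 0.995
gripper_force: 0.0
```

```bash
cat >> h.py <<'E'
def frame(d,deg):
    d=np.append(np.array(d[:2])/np.linalg.norm(d[:2]),0);a=np.radians(deg);u=np.array([0,0,1.])
    x=-d*np.sin(a)+u*np.cos(a);z=d*np.cos(a)+u*np.sin(a);return x,np.cross(z,x),z
def tool(tx,tz): return Ro.from_matrix(np.c_[tx,np.cross(tz,tx),tz])
E
python3 - <<'E'
from h import *
x,y,z=frame([.29,.957],35);R0,p0=cur();print(R0.as_euler('xyz'),p0)
p=np.array([.469,.177,.042])+.40*x+.02*z
plan(R0,p0,tool(-y,-x),p,24)
E
```

```text
[ 3.14113508e+00 -5.93978816e-04  2.42894407e+00] [ 0.13384029 -0.5335089   0.4338873 ]
24 rows  t [0.011 0.761 0.308]  w [-0.287  0.061 -0.194]
```

Call:
{"op": "move_arm", "data": {
  "deltas": [
    {"tx": 0.011,"ty": 0.761,"tz": 0.308,"wx": -0.287,"wy": 0.061,"wz": -0.194,"fingers": 100},
    {"tx": 0.011,"ty": 0.761,"tz": 0.308,"wx": -0.287,"wy": 0.061,"wz": -0.194,"fingers": 100},
    {"tx": 0.011,"ty": 0.761,"tz": 0.308,"wx": -0.287,"wy": 0.061,"wz": -0.194,"fingers": 100},
    {"tx": 0.011,"ty": 0.761,"tz": 0.308,"wx": -0.287,"wy": 0.061,"wz": -0.194,"fingers": 100},
    {"tx": 0.011,"ty": 0.761,"tz": 0.308,"wx": -0.287,"wy": 0.061,"wz": -0.194,"fingers": 100},
    {"tx": 0.011,"ty": 0.761,"tz": 0.308,"wx": -0.287,"wy": 0.061,"wz": -0.194,"fingers": 100},
    {"tx": 0.011,"ty": 0.761,"tz": 0.308,"wx": -0.287,"wy": 0.061,"wz": -0.194,"fingers": 100},
    {"tx": 0.011,"ty": 0.761,"tz": 0.308,"wx": -0.287,"wy": 0.061,"wz": -0.194,"fingers": 100},
    {"tx": 0.011,"ty": 0.761,"tz": 0.308,"wx": -0.287,"wy": 0.061,"wz": -0.194,"fingers": 100},
    {"tx": 0.011,"ty": 0.761,"tz": 0.308,"wx": -0.287,"wy": 0.061,"wz": -0.194,"fingers": 100},
    {"tx": 0.011,"ty": 0.761,"tz": 0.308,"wx": -0.287,"wy": 0.061,"wz": -0.194,"fingers": 100},
    {"tx": 0.011,"ty": 0.761,"tz": 0.308,"wx": -0.287,"wy": 0.061,"wz": -0.194,"fingers": 100}
  ]
}}

```text
time_s: 3.45
tool_pos: [0.2951, -0.297, 0.3625]
ee_rot: [2.835, -0.034, 2.633]
force: [-0.8, -0.6, -0.4]
finger_gap: 1.0
gripper_force: 0.0
```

Call:
{"op": "move_arm", "data": {
  "deltas": [
    {"tx": 0.011,"ty": 0.761,"tz": 0.308,"wx": -0.287,"wy": 0.061,"wz": -0.194,"fingers": 100},
    {"tx": 0.011,"ty": 0.761,"tz": 0.308,"wx": -0.287,"wy": 0.061,"wz": -0.194,"fingers": 100},
    {"tx": 0.011,"ty": 0.761,"tz": 0.308,"wx": -0.287,"wy": 0.061,"wz": -0.194,"fingers": 100},
    {"tx": 0.011,"ty": 0.761,"tz": 0.308,"wx": -0.287,"wy": 0.061,"wz": -0.194,"fingers": 100},
    {"tx": 0.011,"ty": 0.761,"tz": 0.308,"wx": -0.287,"wy": 0.061,"wz": -0.194,"fingers": 100},
    {"tx": 0.011,"ty": 0.761,"tz": 0.308,"wx": -0.287,"wy": 0.061,"wz": -0.194,"fingers": 100},
    {"tx": 0.011,"ty": 0.761,"tz": 0.308,"wx": -0.287,"wy": 0.061,"wz": -0.194,"fingers": 100},
    {"tx": 0.011,"ty": 0.761,"tz": 0.308,"wx": -0.287,"wy": 0.061,"wz": -0.194,"fingers": 100},
    {"tx": 0.011,"ty": 0.761,"tz": 0.308,"wx": -0.287,"wy": 0.061,"wz": -0.194,"fingers": 100},
    {"tx": 0.011,"ty": 0.761,"tz": 0.308,"wx": -0.287,"wy": 0.061,"wz": -0.194,"fingers": 100},
    {"tx": 0.011,"ty": 0.761,"tz": 0.308,"wx": -0.287,"wy": 0.061,"wz": -0.194,"fingers": 100},
    {"tx": 0.011,"ty": 0.761,"tz": 0.308,"wx": -0.287,"wy": 0.061,"wz": -0.194,"fingers": 100}
  ]
}}

```text
time_s: 4.45
tool_pos: [0.4077, -0.0261, 0.3809]
ee_rot: [2.53, -0.003, 2.844]
force: [0.8, -0.2, -0.6]
finger_gap: 1.003
gripper_force: 0.0
```

Run:
```python
from h import *
s=read_state();print(s["joint_positions"].round(3),s["ee_rot"].round(3),s["tool_pos"].round(4))
d=vision.snapshot("wrist");np.savez("w1.npz",**d);cv2.imwrite("pics/w1.png",cv2.convertScaleAbs(d["frame"],alpha=1.3))
```

```text
[-0.221 -0.303 -0.266  1.558  0.609  0.094] [ 2.53  -0.003  2.844] [ 0.4077 -0.0261  0.3809]
```

View pics/w1.png

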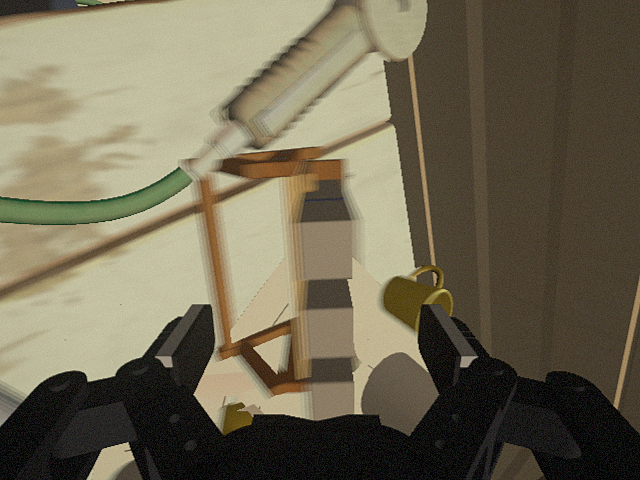

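The wrist view shows the three upper ends in line: target at (327,250), middle at (329,354), and the far one at about (333,400), partly hidden. I'll measure them in a still picture.

Run:
```python
from h import *
d=vision.snapshot("wrist");np.savez("w1.npz",**d);f=d["frame"]
print(f[250,327],f[210,327],f[354,329],f[250,290],f[250,370],f[310,330])
g=f[200:420,285:375]
hsv=cv2.cvtColor(f,cv2.COLOR_BGR2HSV);print(hsv[250,327],hsv[250,370],hsv[250,296],hsv[210,327])
k=cv2.GaussianBlur(f,(5,5),0)
m=(np.abs(k.astype(int)-k[250,327].astype(int)).max(2)<22).astype(np.uint8);m[:,:280]=0;m[:,380:]=0
m=cv2.morphologyEx(m,cv2.MORPH_OPEN,np.ones((5,5)))
n,l,st,c=cv2.connectedComponentsWithStats(m)
for i in range(1,n):
    if st[i][4]>300:
        print(st[i]);cn=cv2.findContours((l==i).astype(np.uint8),0,2)[0][0];b=cv2.boxPoints(cv2.minAreaRect(cn));print(b.round(1).tolist(),cv2.minAreaRect(cn)[0])
v=np.hstack([cv2.resize(f[150:430,250:400],(600,560*2))[:600]]);cv2.imwrite("pics/w1c.png",cv2.convertScaleAbs(cv2.resize(f[180:400,260:400],(380,597),interpolation=2),alpha=1.3))
```

```text
[ 87 107 119] [41 49 54] [ 79 100 112] [ 87 104 118] [127 155 157] [ 69  90 102]
[ 19  69 119] [ 28  49 157] [ 18  71 115] [18 61 54]
[ 280    6   81   82 2480]
[[262.0, 64.0], [344.8999938964844, -1.0], [364.70001220703125, 24.299999237060547], [281.79998779296875, 89.30000305175781]] (313.352294921875, 44.15635681152344)
[ 280  222   67   61 3633]
[[278.6000061035156, 224.3000030517578], [345.0, 221.5], [347.3999938964844, 279.6000061035156], [281.0, 282.3999938964844]] (312.9774475097656, 251.9592742919922)
[ 287  310   64   51 2911]
[[286.1000061035156, 312.1000061035156], [348.20001220703125, 309.29998779296875], [350.3999938964844, 357.5], [288.20001220703125, 360.29998779296875]] (318.2185363769531, 334.8082580566406)
[ 295  385   54   35 1690]
[[295.0, 385.0], [348.0, 385.0], [348.0, 419.0], [295.0, 419.0]] (321.5, 402.0)
```

View pics/w1c.png

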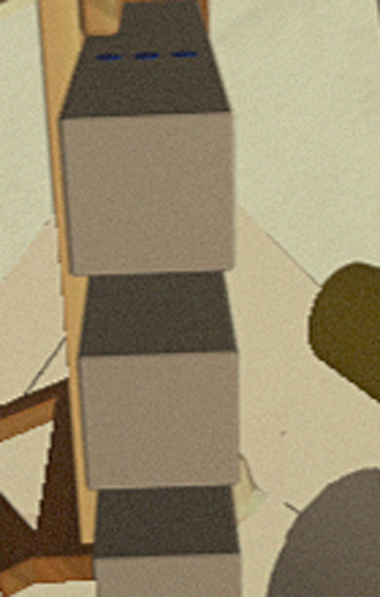

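The crop shows the target's end face with corners at px (282.8,223.1), (344.7,221.3), (345.9,279.5) and (285.8,281.3), with three blue dots on its near side. These corners feed solvePnP on the known block layout.

Run:
```python
from h import *
d=dict(np.load("w1.npz"));W=d["world_from_camera"]
px=np.array([(282.8,223.1),(344.7,221.3),(345.9,279.5),(285.8,281.3),(290.2,311.2),(347.3,309.3),(348.1,359.1),(292.4,359.8),(295.7,385.6),(348.1,383.8)])
ob=np.array([(.16,-.082,0),(.16,-.082,.04),(.16,-.042,.04),(.16,-.042,0),(.16,-.02,0),(.16,-.02,.04),(.16,.02,.04),(.16,.02,0),(.16,.042,0),(.16,.042,.04)])
ok,rv,tv=cv2.solvePnP(ob,px,d["K"],None,flags=cv2.SOLVEPNP_SQPNP)
ok,rv,tv=cv2.solvePnP(ob,px,d["K"],None,rv,tv,True)
print("reproj",np.abs(cv2.projectPoints(ob,rv,tv,d["K"],None)[0][:,0]-px).max(1).round(2))
Rm=W[:3,:3]@cv2.Rodrigues(rv)[0];p=W[:3,:3]@tv[:,0]+W[:3,3]
print(Rm.round(4),"bed",p.round(4),"lean",np.degrees(np.arcsin(Rm[2,2])).round(2),"y tilt",Rm[2,1].round(4),"yaw d",np.degrees(np.arctan2(Rm[1,2],Rm[0,2])).round(2))
# fixed height/lean: fit yaw,x,y only
from scipy.optimize import least_squares
def res(q):
    x,y,z=frame([np.cos(q[0]),np.sin(q[0])],35);B=np.array([q[1],q[2],.042])
    return np.ravel([proj(d,B+np.c_[x,y,z]@o)-u for o,u in zip(ob,px)])
s=least_squares(res,[1.28,p[0],p[1]]);print("constrained yaw",np.degrees(s.x[0]).round(2),s.x.round(4),np.abs(s.fun).max().round(2), s.fun.reshape(-1,2).round(1).tolist())
```

```text
reproj [0.69 0.22 0.38 1.   1.14 0.36 0.31 0.48 0.87 0.64]
[[-0.1782  0.966   0.1871]
 [-0.5718 -0.2565  0.7793]
 [ 0.8008  0.0319  0.5981]] bed [0.5343 0.173  0.0402] lean 36.73 y tilt 0.0319 yaw d 76.5
constrained yaw 76.31 [1.3318 0.5238 0.1684] 1.81 [[-1.6, -0.1], [1.7, -1.2], [1.5, -0.2], [0.2, 0.6], [-1.8, 0.4], [0.6, -0.2], [0.7, -0.4], [-0.0, 1.2], [-1.3, 0.5], [1.1, 0.1]]
```

Call:
{"op": "move_arm", "data": {
  "deltas": [
    {"tx": 0,"ty": 0,"tz": 0,"wx": 0,"wy": 0,"wz": -1,"fingers": 100},
    {"tx": 0,"ty": 0,"tz": 0,"wx": 0,"wy": 0,"wz": -1,"fingers": 100},
    {"tx": 0,"ty": 0,"tz": 0,"wx": 0,"wy": 0,"wz": -1,"fingers": 100},
    {"tx": 0,"ty": 0,"tz": 0,"wx": 0,"wy": 0,"wz": -1,"fingers": 100},
    {"tx": 0,"ty": 0,"tz": 0,"wx": 0,"wy": 0,"wz": -1,"fingers": 100},
    {"tx": 0,"ty": 0,"tz": 0,"wx": 0,"wy": 0,"wz": -1,"fingers": 100},
    {"tx": 0,"ty": 0,"tz": 0,"wx": 0,"wy": 0,"wz": -1,"fingers": 100},
    {"tx": 0,"ty": 0,"tz": 0,"wx": 0,"wy": 0,"wz": -1,"fingers": 100},
    {"tx": 0,"ty": 0,"tz": 0,"wx": 0,"wy": 0,"wz": -1,"fingers": 100},
    {"tx": 0,"ty": 0,"tz": 0,"wx": 0,"wy": 0,"wz": -1,"fingers": 100},
    {"tx": 0,"ty": 0,"tz": 0,"wx": 0,"wy": 0,"wz": -1,"fingers": 100},
    {"tx": 0,"ty": 0,"tz": 0,"wx": 0,"wy": 0,"wz": -1,"fingers": 100}
  ]
}}

```text
time_s: 5.55
tool_pos: [0.4074, -0.0278, 0.3807]
ee_rot: [2.806, 0.519, -2.48]
force: [-0.1, 0.0, 0.3]
finger_gap: 1.001
gripper_force: 0.0
```

Call:
{"op": "move_arm", "data": {
  "deltas": [
    {"tx": 0,"ty": 0,"tz": 0,"wx": 0,"wy": 0,"wz": -1,"fingers": 100},
    {"tx": 0,"ty": 0,"tz": 0,"wx": 0,"wy": 0,"wz": -1,"fingers": 100},
    {"tx": 0,"ty": 0,"tz": 0,"wx": 0,"wy": 0,"wz": -1,"fingers": 100},
    {"tx": 0,"ty": 0,"tz": 0,"wx": 0,"wy": 0,"wz": -1,"fingers": 100},
    {"tx": 0,"ty": 0,"tz": 0,"wx": 0,"wy": 0,"wz": -1,"fingers": 100},
    {"tx": 0,"ty": 0,"tz": 0,"wx": 0,"wy": 0,"wz": -1,"fingers": 100},
    {"tx": 0,"ty": 0,"tz": 0,"wx": 0,"wy": 0,"wz": -1,"fingers": 100},
    {"tx": 0,"ty": 0,"tz": 0,"wx": 0,"wy": 0,"wz": -1,"fingers": 100},
    {"tx": 0,"ty": 0,"tz": 0,"wx": 0,"wy": 0,"wz": -1,"fingers": 100},
    {"tx": 0,"ty": 0,"tz": 0,"wx": 0,"wy": 0,"wz": -1,"fingers": 100},
    {"tx": 0,"ty": 0,"tz": 0,"wx": 0,"wy": 0,"wz": -1,"fingers": 100},
    {"tx": 0,"ty": 0,"tz": 0,"wx": 0,"wy": 0,"wz": -1,"fingers": 100}
  ]
}}

```text
time_s: 6.55
tool_pos: [0.4074, -0.0278, 0.3807]
ee_rot: [-2.806, 0.519, -1.253]
force: [-0.6, -0.3, -0.1]
finger_gap: 1.002
gripper_force: 0.0
```

Call:
{"op": "move_arm", "data": {
  "deltas": [
    {"tx": 0,"ty": 0,"tz": 0,"wx": 0,"wy": 0,"wz": -1,"fingers": 100},
    {"tx": 0,"ty": 0,"tz": 0,"wx": 0,"wy": 0,"wz": -1,"fingers": 100},
    {"tx": 0,"ty": 0,"tz": 0,"wx": 0,"wy": 0,"wz": -1,"fingers": 100},
    {"tx": 0,"ty": 0,"tz": 0,"wx": 0,"wy": 0,"wz": -1,"fingers": 100},
    {"tx": 0,"ty": 0,"tz": 0,"wx": 0,"wy": 0,"wz": -1,"fingers": 100},
    {"tx": 0,"ty": 0,"tz": 0,"wx": 0,"wy": 0,"wz": -1,"fingers": 100},
    {"tx": 0,"ty": 0,"tz": 0,"wx": 0,"wy": 0,"wz": -1,"fingers": 100},
    {"tx": 0,"ty": 0,"tz": 0,"wx": 0,"wy": 0,"wz": -1,"fingers": 100},
    {"tx": 0,"ty": 0,"tz": 0,"wx": 0,"wy": 0,"wz": 0,"fingers": 100},
    {"tx": 0,"ty": 0,"tz": 0,"wx": 0,"wy": 0,"wz": 0,"fingers": 100}
  ]
}}

```text
time_s: 7.38
tool_pos: [0.4075, -0.0276, 0.3809]
ee_rot: [-2.562, 0.2, -0.59]
force: [-0.8, -0.3, 0.4]
finger_gap: 0.996
gripper_force: 0.0
```

Run:
```python
from h import *
s=read_state();print(s["joint_positions"].round(3),s["ee_rot"].round(3),s["tool_pos"].round(4))
x,y,z=frame([np.cos(1.3318),np.sin(1.3318)],35);B=np.array([.5238,.1684,.042])-.062*y
R0,p0=cur();plan(R0,p0,tool(y,-x),B+.345*x+.02*z)
```

```text
[-0.224 -0.303 -0.265  1.559  0.608 -2.701] [-2.562  0.2   -0.59 ] [ 0.4075 -0.0276  0.3809]
5 rows  t [ 0.016 -0.033  0.385]  w [-0.01  -0.073 -0.918]
```

Call:
{"op": "move_arm", "data": {
  "deltas": [
    {"tx": 0.016,"ty": -0.033,"tz": 0.385,"wx": -0.01,"wy": -0.073,"wz": -0.918,"fingers": 100},
    {"tx": 0.016,"ty": -0.033,"tz": 0.385,"wx": -0.01,"wy": -0.073,"wz": -0.918,"fingers": 100},
    {"tx": 0.016,"ty": -0.033,"tz": 0.385,"wx": -0.01,"wy": -0.073,"wz": -0.918,"fingers": 100},
    {"tx": 0.016,"ty": -0.033,"tz": 0.385,"wx": -0.01,"wy": -0.073,"wz": -0.918,"fingers": 100},
    {"tx": 0.016,"ty": -0.033,"tz": 0.385,"wx": -0.01,"wy": -0.073,"wz": -0.918,"fingers": 100},
    {"tx": 0,"ty": 0,"tz": 0,"wx": 0,"wy": 0,"wz": 0,"fingers": 100},
    {"tx": 0,"ty": 0,"tz": 0,"wx": 0,"wy": 0,"wz": 0,"fingers": 100}
  ]
}}

```text
time_s: 7.97
tool_pos: [0.4205, 0.0071, 0.3362]
ee_rot: [-2.531, 0.0, -0.238]
force: [-0.7, 0.4, 0.5]
finger_gap: 1.003
gripper_force: 0.0
```

Run:
```python
from h import *
s=read_state();print(s["joint_positions"].round(3),s["ee_rot"].round(3),s["tool_pos"].round(4))
d=vision.snapshot("wrist");np.savez("w2.npz",**d);cv2.imwrite("pics/w2.png",cv2.convertScaleAbs(d["frame"],alpha=1.3))
x,y,z=frame([np.cos(1.3318),np.sin(1.3318)],35);B=np.array([.5238,.1684,.042])-.062*y
print([proj(d,B+.16*x+a*y+b*z).round(1).tolist() for a,b in((-.02,0),(-.02,.04),(.02,.04),(.02,0))])
```

```text
[-0.135 -0.293 -0.344  1.447  0.607 -3.016] [-2.531  0.    -0.238] [0.4205 0.0071 0.3362]
[[355.8, 332.8], [275.7, 332.6], [273.0, 257.4], [359.0, 257.6]]
```

View pics/w2.png

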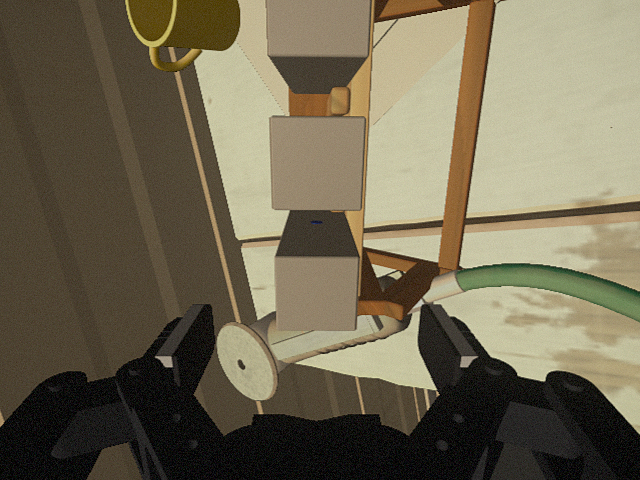

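The wrist view shows the target's end face at (276,255)–(358,330), within 3 px of the prediction and centred between the fingers. The one-dot side faces the middle prism. I'll refine with both views and then plan the descent.

Run:
```python
from h import *
from scipy.optimize import least_squares
d1=dict(np.load("w1.npz"));d2=dict(np.load("w2.npz"))
px=[(282.8,223.1),(344.7,221.3),(345.9,279.5),(285.8,281.3),(290.2,311.2),(347.3,309.3),(348.1,359.1),(292.4,359.8)]
ob=[(.16,-.082,0),(.16,-.082,.04),(.16,-.042,.04),(.16,-.042,0),(.16,-.02,0),(.16,-.02,.04),(.16,.02,.04),(.16,.02,0)]
O=[(d1,o,u) for o,u in zip(ob,px)]+[(d2,o,u) for o,u in zip(ob,[(358,330),(276,330.5),(276,255.5),(359,257),(362,209),(270,207.5),(271,116.5),(364,117)])]
def res(q):
    x,y,z=frame([np.cos(q[0]),np.sin(q[0])],35);B=np.array([q[1],q[2],.042])
    return np.ravel([proj(d,B+np.c_[x,y,z]@np.array(o))-u for d,o,u in O])
s=least_squares(res,[1.33,.524,.168]);print(s.x.round(4),np.degrees(s.x[0]),s.fun.reshape(-1,2)[8:].round(1).tolist())
np.save("rack.npy",s.x)
x,y,z=frame([np.cos(s.x[0]),np.sin(s.x[0])],35);B=np.array([s.x[1],s.x[2],.042])-.062*y
R0,p0=cur();plan(R0,p0,tool(y,-x),B+.2817*x+.02*z,6)
```

```text
[1.3302 0.5243 0.168 ] 76.2134874763766 [[-1.9, 2.1], [-0.1, 1.4], [-2.8, 1.0], [0.4, -0.2], [-0.6, 1.4], [1.6, 2.6], [-2.8, -1.7], [1.6, -1.8]]
6 rows  t [0.002 0.004 0.353]  w [-0.001  0.002  0.004]
```

Call:
{"op": "move_arm", "data": {
  "deltas": [
    {"tx": 0,"ty": 0,"tz": 0.353,"wx": 0,"wy": 0,"wz": 0,"fingers": 100},
    {"tx": 0,"ty": 0,"tz": 0.353,"wx": 0,"wy": 0,"wz": 0,"fingers": 100},
    {"tx": 0,"ty": 0,"tz": 0.353,"wx": 0,"wy": 0,"wz": 0,"fingers": 100},
    {"tx": 0,"ty": 0,"tz": 0.353,"wx": 0,"wy": 0,"wz": 0,"fingers": 100},
    {"tx": 0,"ty": 0,"tz": 0.353,"wx": 0,"wy": 0,"wz": 0,"fingers": 100},
    {"tx": 0,"ty": 0,"tz": 0.353,"wx": 0,"wy": 0,"wz": 0,"fingers": 100},
    {"tx": 0,"ty": 0,"tz": 0,"wx": 0,"wy": 0,"wz": 0,"fingers": 100},
    {"tx": 0,"ty": 0,"tz": 0,"wx": 0,"wy": 0,"wz": 0,"fingers": 60},
    {"tx": 0,"ty": 0,"tz": 0,"wx": 0,"wy": 0,"wz": 0,"fingers": 50},
    {"tx": 0,"ty": 0,"tz": 0,"wx": 0,"wy": 0,"wz": 0,"fingers": 45},
    {"tx": 0,"ty": 0,"tz": 0,"wx": 0,"wy": 0,"wz": 0,"fingers": 30},
    {"tx": 0,"ty": 0,"tz": 0,"wx": 0,"wy": 0,"wz": 0,"fingers": 30}
  ]
}}

```text
time_s: 9.02
tool_pos: [0.4294, 0.0421, 0.2853]
ee_rot: [-2.531, -0.004, -0.235]
force: [-2.2, -4.5, 5.3]
finger_gap: 0.46
gripper_force: 60.2
```

Call:
{"op": "move_arm", "data": {
  "deltas": [
    {"tx": 0,"ty": 0,"tz": 0,"wx": 0,"wy": 0,"wz": 0,"fingers": 20},
    {"tx": 0,"ty": 0,"tz": 0,"wx": 0,"wy": 0,"wz": 0,"fingers": 20},
    {"tx": 0,"ty": 0,"tz": 0,"wx": 0,"wy": 0,"wz": 0,"fingers": 20},
    {"tx": 0,"ty": 0,"tz": 0,"wx": 0,"wy": 0,"wz": 0,"fingers": 20}
  ]
}}

```text
time_s: 9.35
tool_pos: [0.4294, 0.0421, 0.2852]
ee_rot: [-2.531, -0.004, -0.235]
force: [-1.7, -5.0, 3.2]
finger_gap: 0.465
gripper_force: 60.2
```

Run:
```python
from h import *
s=read_state();print({k:np.round(s[k],3) for k in("joint_positions","tool_pos","ee_rot","force","moment","finger_gap","gripper_force")})
d=vision.snapshot("wrist");cv2.imwrite("pics/w3.png",cv2.convertScaleAbs(d["frame"],alpha=1.3))
# coarse gauge from the top view
g=np.array([[.558,-.117],[.596,-.278],[.511,-.293],[.471,-.136]]);print("gauge mid",g.mean(0),"d",np.degrees(np.arctan2(*(g[0]+g[3]-g[1]-g[2])[::-1])))
```

```text
{'joint_positions': array([-0.048, -0.297, -0.447,  1.287,  0.598, -2.915]), 'tool_pos': array([0.429, 0.042, 0.285]), 'ee_rot': array([-2.531, -0.004, -0.235]), 'force': array([-1.652, -5.034,  3.163]), 'moment': array([-0.768,  0.372,  0.085]), 'finger_gap': np.float64(0.465), 'gripper_force': np.float64(60.203)}
gauge mid [ 0.534 -0.206] d 103.78159723565365
```

Call:
{"op": "move_arm", "data": {
  "deltas": [
    {"tx": 0,"ty": 0,"tz": -0.4,"wx": 0,"wy": 0,"wz": 0,"fingers": 20},
    {"tx": 0,"ty": 0,"tz": -0.6,"wx": 0,"wy": 0,"wz": 0,"fingers": 20},
    {"tx": 0,"ty": 0,"tz": -0.8,"wx": 0,"wy": 0,"wz": 0,"fingers": 20},
    {"tx": 0,"ty": 0,"tz": -0.8,"wx": 0,"wy": 0,"wz": 0,"fingers": 20},
    {"tx": 0,"ty": 0,"tz": -0.8,"wx": 0,"wy": 0,"wz": 0,"fingers": 20},
    {"tx": 0,"ty": 0,"tz": -0.2,"wx": 0,"wy": 0,"wz": 0,"fingers": 20},
    {"tx": 0,"ty": 0,"tz": 0,"wx": 0,"wy": 0,"wz": 0,"fingers": 20}
  ]
}}

```text
time_s: 9.98
tool_pos: [0.4148, -0.0185, 0.3738]
ee_rot: [-2.531, -0.005, -0.236]
force: [1.2, -0.8, -6.0]
finger_gap: 0.462
gripper_force: 62.7
```

Run:
```python
from h import *
s=read_state();print({k:np.round(s[k],3) for k in("joint_positions","tool_pos","ee_rot","force","moment","finger_gap","gripper_force")})
t=vision.snapshot("top")
lo=on_z(t,(361.5,249.5),.0707);hi=on_z(t,(376.8,243.3),.1313);print("feet",lo.round(4),hi.round(4),np.hypot(*(lo-hi)[:2]),np.degrees(np.arctan2(*(lo-hi)[1::-1])))
th=np.radians(103.8);x,y,z=frame([np.cos(th),np.sin(th)],30)
F=(lo+hi)/2;F[2]=.101;F=F+.006*z;print("face",F.round(4))
P=F+.097*z+(.2817-.055)*x;Q=P+.05*x;R0,p0=cur();R1=tool(-z,-x);print(P.round(3),R1.as_euler('xyz'))
plan(R0,p0,R1,Q)
w=vision.snapshot("wrist");cv2.imwrite("pics/w4.png",cv2.convertScaleAbs(w["frame"],alpha=1.3))
```

```text
{'joint_positions': array([-0.199, -0.277, -0.259,  1.558,  0.61 , -3.096]), 'tool_pos': array([ 0.415, -0.019,  0.374]), 'ee_rot': array([-2.531, -0.005, -0.236]), 'force': array([ 1.186, -0.789, -5.975]), 'moment': array([-1.205,  0.224, -0.057]), 'finger_gap': np.float64(0.462), 'gripper_force': np.float64(62.733)}
feet [ 0.5217 -0.1578  0.0707] [ 0.5294 -0.1905  0.1313] 0.033648752552233034 103.19046154460814
face [ 0.5243 -0.1691  0.104 ]
[ 0.531 -0.198  0.349] [ 3.14159265  0.52359878 -1.32994089]
14 rows  t [ 0.515  0.096 -0.266]  w [-0.209 -0.106  0.95 ]
```

Call:
{"op": "move_arm", "data": {
  "deltas": [
    {"tx": 0,"ty": 0.6,"tz": -0.5,"wx": 0,"wy": 0,"wz": 0.6,"fingers": 20},
    {"tx": 0,"ty": 0.82,"tz": -0.57,"wx": 0,"wy": 0,"wz": 0.8,"fingers": 20},
    {"tx": 0,"ty": 0.82,"tz": -0.57,"wx": 0,"wy": 0,"wz": 1,"fingers": 20},
    {"tx": 0,"ty": 0.6,"tz": -0.4,"wx": 0,"wy": 0,"wz": 1,"fingers": 20}
  ]
}}

```text
time_s: 10.42
tool_pos: [0.3821, -0.1182, 0.3729]
ee_rot: [-2.552, 0.169, -0.482]
force: [0.6, 0.2, -4.7]
finger_gap: 0.462
gripper_force: 63.5
```

```bash
cat >> h.py <<'E'
def gauge(q,F): 
    x,y,z=frame([np.cos(np.radians(q)),np.sin(np.radians(q))],30);return np.array(F),x,y,z
def st(*ks):
    s=read_state();print(s["time_s"].round(2),{k:np.round(s[k],3).tolist() for k in("joint_positions","tool_pos","ee_rot","force","moment")+ks})
E
python3 - <<'E'
from h import *
st();F,x,y,z=gauge(103.5,[.5243,-.1691,.104])
P=F+.097*z+(.2817-.055)*x;R0,p0=cur();plan(R0,p0,tool(-z,-x),P+.04*x,12)
E
```

```text
Traceback (most recent call last):
  File "h.py", line 31, in st
    s=read_state();print(s["time_s"].round(2),{k:np.round(s[k],3).tolist() for k in("joint_positions","tool_pos","ee_rot","force","moment")+ks})
                         ^^^^^^^^^^^^^^^^^
AttributeError: 'float' object has no attribute 'round'
```

```bash
sed -i 's/s\["time_s"\].round(2)/round(s["time_s"],2)/' h.py
python3 - <<'E'
from h import *
st();F,x,y,z=gauge(103.5,[.5243,-.1691,.104])
P=F+.097*z+(.2817-.055)*x;R0,p0=cur();print(P);plan(R0,p0,tool(-z,-x),P+.04*x,12)
E
```

```text
10.42 {'joint_positions': [-0.457, -0.21, -0.21, 1.723, 0.594, -3.112], 'tool_pos': [0.382, -0.118, 0.373], 'ee_rot': [-2.552, 0.169, -0.482], 'force': [0.574, 0.179, -4.68], 'moment': [-1.238, 0.205, -0.07]}
[ 0.53115058 -0.19763472  0.34882796]
12 rows  t [ 0.456 -0.206 -0.149]  w [-0.249 -0.08   0.829]
```

Call:
{"op": "move_arm", "data": {
  "deltas": [
    {"tx": 0.456,"ty": -0.206,"tz": -0.149,"wx": -0.249,"wy": -0.08,"wz": 0.829,"fingers": 20},
    {"tx": 0.456,"ty": -0.206,"tz": -0.149,"wx": -0.249,"wy": -0.08,"wz": 0.829,"fingers": 20},
    {"tx": 0.456,"ty": -0.206,"tz": -0.149,"wx": -0.249,"wy": -0.08,"wz": 0.829,"fingers": 20},
    {"tx": 0.456,"ty": -0.206,"tz": -0.149,"wx": -0.249,"wy": -0.08,"wz": 0.829,"fingers": 20},
    {"tx": 0.456,"ty": -0.206,"tz": -0.149,"wx": -0.249,"wy": -0.08,"wz": 0.829,"fingers": 20},
    {"tx": 0.456,"ty": -0.206,"tz": -0.149,"wx": -0.249,"wy": -0.08,"wz": 0.829,"fingers": 20},
    {"tx": 0.456,"ty": -0.206,"tz": -0.149,"wx": -0.249,"wy": -0.08,"wz": 0.829,"fingers": 20},
    {"tx": 0.456,"ty": -0.206,"tz": -0.149,"wx": -0.249,"wy": -0.08,"wz": 0.829,"fingers": 20},
    {"tx": 0.456,"ty": -0.206,"tz": -0.149,"wx": -0.249,"wy": -0.08,"wz": 0.829,"fingers": 20},
    {"tx": 0.456,"ty": -0.206,"tz": -0.149,"wx": -0.249,"wy": -0.08,"wz": 0.829,"fingers": 20},
    {"tx": 0.456,"ty": -0.206,"tz": -0.149,"wx": -0.249,"wy": -0.08,"wz": 0.829,"fingers": 20},
    {"tx": 0.456,"ty": -0.206,"tz": -0.149,"wx": -0.249,"wy": -0.08,"wz": 0.829,"fingers": 20}
  ]
}}

```text
time_s: 11.42
tool_pos: [0.5377, -0.2156, 0.384]
ee_rot: [-3.141, 0.523, -1.335]
force: [0.1, -0.9, -4.2]
finger_gap: 0.458
gripper_force: 64.1
```

Call:
{"op": "move_arm", "data": {
  "deltas": [
    {"tx": 0,"ty": 0,"tz": 0,"wx": 0,"wy": 0,"wz": 0,"fingers": 20},
    {"tx": 0,"ty": 0,"tz": 0,"wx": 0,"wy": 0,"wz": 0,"fingers": 20}
  ]
}}

```text
time_s: 11.58
tool_pos: [0.5374, -0.2157, 0.3834]
ee_rot: [-3.139, 0.524, -1.331]
force: [0.0, -0.6, -5.3]
finger_gap: 0.46
gripper_force: 64.3
```

Run:
```python
from h import *
st();F,x,y,z=gauge(103.5,[.5243,-.1691,.104])
P=F+.097*z+(.2817-.055)*x;R0,p0=cur();plan(R0,p0,tool(-z,-x),P+.04*x,1)
d=vision.snapshot("wrist");np.savez("w5.npz",**d);cv2.imwrite("pics/w5.png",cv2.convertScaleAbs(d["frame"],alpha=1.3))
for a,b in((-.035,-.024),(-.035,.024),(.035,-.024),(.035,.024)): print("foot",a,b,proj(d,F+a*x+b*y-.006*z).round(1))
```

```text
11.58 {'joint_positions': [-0.456, 0.356, 0.406, 1.973, 0.396, -2.337], 'tool_pos': [0.537, -0.216, 0.383], 'ee_rot': [-3.139, 0.524, -1.331], 'force': [0.018, -0.578, -5.268], 'moment': [-0.998, -0.244, 0.034]}
1 rows  t [ 0.026  0.062 -0.019]  w [-0.006  0.005  0.041]
foot -0.035 -0.024 [353.2  90.5]
foot -0.035 0.024 [285.5  90.1]
foot 0.035 -0.024 [366.9  76.2]
foot 0.035 0.024 [274.5  75.7]
```

View pics/w5.png

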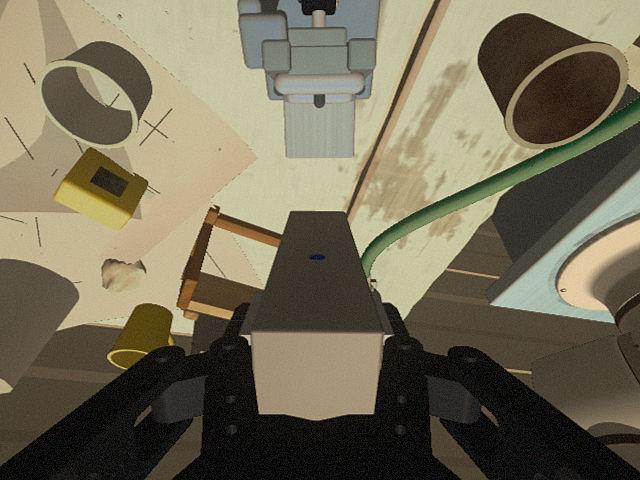

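The view shows the upper foot at (272–366, ~86), the spindle at (319,100) and the heel at (285–355, 100–157), with the prism's one-dot side facing them. I'll enlarge for edges.

Run:
```python
from h import *
d=dict(np.load("w5.npz"));f=d["frame"]
F,x,y,z=gauge(103.5,[.5243,-.1691,.104])
for n,o in (("heel outer corners",[(-.057,s*.02,.04) for s in(-1,1)]),("prism low",[])):
    print(n,[proj(d,F+np.c_[x,y,z]@np.array(q)).round(1).tolist() for q in o])
R0,p0=cur();B=R0.as_matrix()
print("prism lower one-dot edge pred",[proj(d,p0+B@np.array([.02,s*.02,.2817])).round(1).tolist() for s in(-1,1)], "upper",[proj(d,p0+B@np.array([.02,s*.02,.1217])).round(1).tolist() for s in(-1,1)])
cv2.imwrite("pics/w5c.png",cv2.convertScaleAbs(cv2.resize(f[40:230,230:410],(568,600),interpolation=2),alpha=1.3))
```

```text
heel outer corners [[343.4, 155.0], [293.8, 154.7]]
prism low []
prism lower one-dot edge pred [[288.5, 213.3], [343.6, 213.4]] upper [[249.2, 336.9], [385.5, 336.8]]
```

View pics/w5c.png

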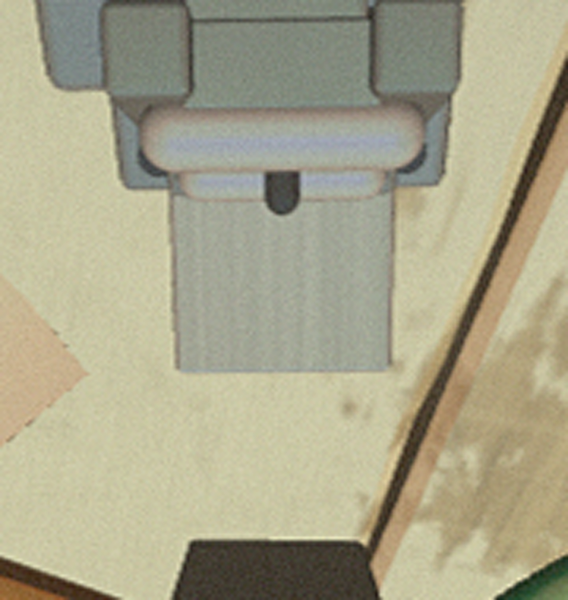

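Run:
```python
from h import *
from scipy.optimize import least_squares
d=dict(np.load("w5.npz"))
O=[((.035,.024,-.006),(274.7,84.3)),((.035,-.024,-.006),(364.6,84.3)),((-.035,.024,-.006),(287,None)),((-.035,-.024,-.006),(352.3,None)),
   ((-.057,.027,.04),(286.4,157.8)),((-.057,-.027,.04),(353.2,157.5))]
def mk(h):
    def res(q):
        F,x,y,z=gauge(q[0],[q[1],q[2],.104 if h else q[3]]);o=[]
        for a,u in O:
            e=proj(d,F+np.c_[x,y,z]@np.array(a))-[u[0],u[1] or 0];o+=[e[0],e[1] if u[1] else 0]
        return np.array(o)
    return res
for h in(1,0):
    s=least_squares(mk(h),[103.5,.524,-.169]+([] if h else [.104]),x_scale=[1,.01,.01]+([] if h else [.01]));print(s.x.round(4),s.fun.round(1).tolist())
```

```text
[104.3735   0.5234  -0.1652] [-0.3, -0.2, 0.7, -1.1, -1.0, 0.0, 0.6, 0.0, 0.2, 1.5, -0.4, 1.3]
[ 1.043708e+02  5.230000e-01 -1.634000e-01  1.001000e-01] [0.6, 0.1, -0.2, -0.8, -0.5, 0.0, 0.1, 0.0, 0.6, 0.7, -0.9, 0.5]
```

```bash
cat >> h.py <<'E'
G=(104.4,[.5234,-.1652,.104])
def gp(side,gap,up=.003,dy=0.0,L=.2817):
    F,x,y,z=gauge(*G);tx={1:-z,2:y,3:z}[side]   # side1=+tool x, side2=-tool y, side3=-tool x
    R=tool(tx,-x);return R,F+(.02+gap)*z+(L-.055+up)*x+dy*y
E
python3 - <<'E'
from h import *
F,x,y,z=gauge(*G)
for s in(1,2,3):
    R,_=gp(s,0);print(s,"side dir into gauge:",(R.as_matrix().T@-z).round(2))
R,p=gp(1,.010);print("tool y . gauge y",R.as_matrix()[:,1]@y)
R0,p0=cur();plan(R0,p0,R,p-.001*R.as_matrix()[:,1],6)
E
```

```text
1 side dir into gauge: [1. 0. 0.]
2 side dir into gauge: [0. 1. 0.]
3 side dir into gauge: [-1. -0.  0.]
tool y . gauge y -0.9999999999999998
6 rows  t [ 0.362 -0.003  0.217]  w [-0.018 -0.    -0.017]
```

```bash
sed -i 's/2:y,3:z/2:-y,3:z/' h.py
```

Call:
{"op": "move_arm", "data": {
  "deltas": [
    {"tx": 0.362,"ty": -0.003,"tz": 0.217,"wx": -0.018,"wy": 0,"wz": -0.017,"fingers": 20},
    {"tx": 0.362,"ty": -0.003,"tz": 0.217,"wx": -0.018,"wy": 0,"wz": -0.017,"fingers": 20},
    {"tx": 0.362,"ty": -0.003,"tz": 0.217,"wx": -0.018,"wy": 0,"wz": -0.017,"fingers": 20},
    {"tx": 0.362,"ty": -0.003,"tz": 0.217,"wx": -0.018,"wy": 0,"wz": -0.017,"fingers": 20},
    {"tx": 0.362,"ty": -0.003,"tz": 0.217,"wx": -0.018,"wy": 0,"wz": -0.017,"fingers": 20},
    {"tx": 0.362,"ty": -0.003,"tz": 0.217,"wx": -0.018,"wy": 0,"wz": -0.017,"fingers": 20},
    {"tx": 0,"ty": 0,"tz": 0,"wx": 0,"wy": 0,"wz": 0,"fingers": 20},
    {"tx": 0,"ty": 0,"tz": 0,"wx": 0,"wy": 0,"wz": 0,"fingers": 20}
  ]
}}

```text
time_s: 12.3
tool_pos: [0.546, -0.252, 0.3184]
ee_rot: [3.14, 0.524, -1.322]
force: [0.7, -0.4, -4.2]
finger_gap: 0.462
gripper_force: 64.1
```

Run:
```python
from h import *
st();R,p=gp(1,.010);R0,p0=cur();plan(R0,p0,R,p-.001*R.as_matrix()[:,1],1)
d=vision.snapshot("wrist");f=d["frame"]
s=vision.snapshot("scene");F,x,y,z=gauge(*G);u=proj(s,F).astype(int)
c=cv2.resize(f[60:260,220:420],(400,400),interpolation=2);e=cv2.resize(s["frame"][u[1]-50:u[1]+50,u[0]-50:u[0]+50],(400,400),interpolation=2)
cv2.imwrite("pics/w6.png",cv2.convertScaleAbs(np.hstack([c,e]),alpha=1.3))
```

```text
12.3 {'joint_positions': [-0.5, 0.419, 0.36, 1.887, 0.374, -2.392], 'tool_pos': [0.546, -0.252, 0.318], 'ee_rot': [3.14, 0.524, -1.322], 'force': [0.683, -0.35, -4.195], 'moment': [-0.944, -0.236, 0.011]}
1 rows  t [-0.016 -0.024  0.027]  w [-0.001  0.    -0.026]
```

View pics/w6.png

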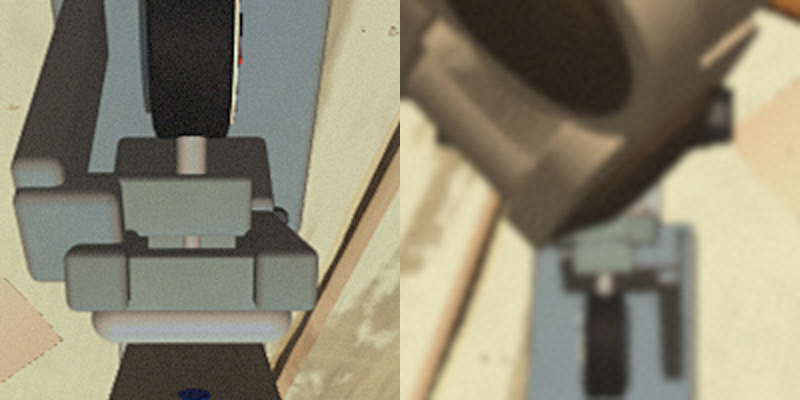

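The close view shows the prism (dot at col 194) within 0.5 mm of the foot's middle (191.5) and square to it. Now easing forward.

Call:
{"op": "move_arm", "data": {
  "deltas": [
    {"tx": 0.1,"ty": 0,"tz": 0.027,"wx": 0,"wy": 0,"wz": -0.026,"fingers": 20},
    {"tx": 0.1,"ty": 0,"tz": 0,"wx": 0,"wy": 0,"wz": 0,"fingers": 20},
    {"tx": 0.05,"ty": 0,"tz": 0,"wx": 0,"wy": 0,"wz": 0,"fingers": 20},
    {"tx": 0,"ty": 0,"tz": 0,"wx": 0,"wy": 0,"wz": 0,"fingers": 20},
    {"tx": 0,"ty": 0,"tz": 0,"wx": 0,"wy": 0,"wz": 0,"fingers": 20}
  ]
}}

```text
time_s: 12.82
tool_pos: [0.5476, -0.2576, 0.3151]
ee_rot: [-3.14, 0.522, -1.318]
force: [-0.2, 0.5, -4.2]
finger_gap: 0.462
gripper_force: 64.4
```

Call:
{"op": "move_arm", "data": {
  "deltas": [
    {"tx": 0.035,"ty": 0,"tz": 0,"wx": 0,"wy": 0,"wz": 0,"fingers": 20},
    {"tx": 0,"ty": 0,"tz": 0,"wx": 0,"wy": 0,"wz": 0,"fingers": 20},
    {"tx": 0,"ty": 0,"tz": 0,"wx": 0,"wy": 0,"wz": 0,"fingers": 20}
  ]
}}

```text
time_s: 13.07
tool_pos: [0.5478, -0.2584, 0.3144]
ee_rot: [-3.14, 0.522, -1.318]
force: [0.3, 0.8, -4.7]
finger_gap: 0.463
gripper_force: 64.4
```

Run:
```python
from h import *
st();F,x,y,z=gauge(*G);s=read_state();print("gap est",[(cur()[1]-gp(1,0)[1])@v for v in(x,y,z)],"f.z",np.array(s["force"])@z,np.array(s["force"])@x)
```

```text
13.07 {'joint_positions': [-0.508, 0.431, 0.369, 1.885, 0.371, -2.402], 'tool_pos': [0.548, -0.258, 0.314], 'ee_rot': [-3.14, 0.522, -1.318], 'force': [0.302, 0.762, -4.67], 'moment': [-0.769, -0.314, -0.039]}
gap est [np.float64(0.0007491412787245154), np.float64(0.00046057001180163973), np.float64(0.0017494844740621623)] f.z -1.7606730272420763 -4.375632334308464
```

Call:
{"op": "move_arm", "data": {
  "deltas": [
    {"tx": 0.035,"ty": 0,"tz": 0,"wx": 0,"wy": 0,"wz": 0,"fingers": 20},
    {"tx": 0,"ty": 0,"tz": 0,"wx": 0,"wy": 0,"wz": 0,"fingers": 20},
    {"tx": 0,"ty": 0,"tz": 0,"wx": 0,"wy": 0,"wz": 0,"fingers": 20}
  ]
}}

```text
time_s: 13.32
tool_pos: [0.548, -0.2594, 0.3139]
ee_rot: [-3.14, 0.522, -1.318]
force: [0.9, -0.2, -4.3]
finger_gap: 0.462
gripper_force: 64.4
```

Call:
{"op": "move_arm", "data": {
  "deltas": [
    {"tx": 0.025,"ty": 0,"tz": 0,"wx": 0,"wy": 0,"wz": 0,"fingers": 20},
    {"tx": 0,"ty": 0,"tz": 0,"wx": 0,"wy": 0,"wz": 0,"fingers": 20},
    {"tx": 0,"ty": 0,"tz": 0,"wx": 0,"wy": 0,"wz": 0,"fingers": 20}
  ]
}}

```text
time_s: 13.57
tool_pos: [0.5482, -0.2599, 0.3136]
ee_rot: [-3.14, 0.522, -1.318]
force: [-1.2, 0.9, -2.5]
finger_gap: 0.464
gripper_force: 64.4
```

```bash
cat >> h.py <<'E'
def gs(side):
    F,x,y,z=gauge(*G);s=read_state();f=np.array(s["force"]);m=np.array(s["moment"]);e=cur()[1]-gp(side,0)[1]
    print("gap",[round(1e3*e@v,2) for v in(x,y,z)],"f xyz",[round(f@v,2) for v in(x,y,z)],"m xyz",[round(m@v,3) for v in(x,y,z)],"q6",s["joint_positions"][5].round(3),"ang(deg, tool)",np.degrees((cur()[0].inv()*gp(side,0)[0]).as_rotvec()).round(2))
E
python3 -c "
from h import *
gs(1)"
```

```text
gap [np.float64(0.76), np.float64(0.45), np.float64(0.03)] f xyz [np.float64(-2.81), np.float64(-0.94), np.float64(-0.23)] m xyz [np.float64(0.028), np.float64(-0.46), np.float64(-0.029)] q6 -2.404 ang(deg, tool) [-0.05 -0.07  0.07]
```

Call:
{"op": "move_arm", "data": {
  "deltas": [
    {"tx": 0.03,"ty": 0,"tz": 0,"wx": 0,"wy": 0,"wz": 0,"fingers": 20},
    {"tx": 0,"ty": 0,"tz": 0,"wx": 0,"wy": 0,"wz": 0,"fingers": 20},
    {"tx": 0,"ty": 0,"tz": 0,"wx": 0,"wy": 0,"wz": 0,"fingers": 20}
  ]
}}

```text
time_s: 13.82
tool_pos: [0.5483, -0.2605, 0.3133]
ee_rot: [-3.14, 0.523, -1.318]
force: [-1.7, 4.3, -0.9]
finger_gap: 0.463
gripper_force: 64.5
```

```bash
python3 -c "
from h import *
gs(1)"
```

```text
gap [np.float64(0.81), np.float64(0.44), np.float64(-0.6)] f xyz [np.float64(-3.05), np.float64(-0.54), np.float64(3.58)] m xyz [np.float64(0.045), np.float64(0.629), np.float64(0.05)] q6 -2.405 ang(deg, tool) [-0.06 -0.03  0.07]
```

Call:
{"op": "move_arm", "data": {
  "deltas": [
    {"tx": 0.05,"ty": 0,"tz": 0,"wx": 0,"wy": -0.06,"wz": 0,"fingers": 20},
    {"tx": 0,"ty": 0,"tz": 0,"wx": 0,"wy": 0,"wz": 0,"fingers": 20},
    {"tx": 0,"ty": 0,"tz": 0,"wx": 0,"wy": 0,"wz": 0,"fingers": 20}
  ]
}}

```text
time_s: 14.07
tool_pos: [0.5486, -0.2615, 0.3128]
ee_rot: [-3.14, 0.529, -1.318]
force: [-2.5, 6.3, 1.1]
finger_gap: 0.458
gripper_force: 64.6
```

```bash
python3 -c "
from h import *
gs(1)"
```

```text
gap [np.float64(0.86), np.float64(0.46), np.float64(-1.77)] f xyz [np.float64(-2.44), np.float64(-0.86), np.float64(6.38)] m xyz [np.float64(0.056), np.float64(1.098), np.float64(0.037)] q6 -2.408 ang(deg, tool) [-0.05  0.3   0.07]
```

Call:
{"op": "move_arm", "data": {
  "deltas": [
    {"tx": 0.02,"ty": 0,"tz": 0,"wx": 0,"wy": -0.02,"wz": 0,"fingers": 20},
    {"tx": 0,"ty": 0,"tz": 0,"wx": 0,"wy": 0,"wz": 0,"fingers": 20},
    {"tx": 0,"ty": 0,"tz": 0,"wx": 0,"wy": 0,"wz": 0,"fingers": 20},
    {"tx": 0,"ty": 0,"tz": 0,"wx": 0,"wy": 0,"wz": 0,"fingers": 20},
    {"tx": 0,"ty": 0,"tz": 0,"wx": 0,"wy": 0,"wz": 0,"fingers": 20},
    {"tx": 0,"ty": 0,"tz": 0,"wx": 0,"wy": 0,"wz": 0,"fingers": 20},
    {"tx": 0,"ty": 0,"tz": 0,"wx": 0,"wy": 0,"wz": 0,"fingers": 20},
    {"tx": 0,"ty": 0,"tz": 0,"wx": 0,"wy": 0,"wz": 0,"fingers": 20},
    {"tx": 0,"ty": 0,"tz": 0,"wx": 0,"wy": 0,"wz": 0,"fingers": 20},
    {"tx": 0,"ty": 0,"tz": 0,"wx": 0,"wy": 0,"wz": 0,"fingers": 20},
    {"tx": 0,"ty": 0,"tz": 0,"wx": 0,"wy": 0,"wz": 0,"fingers": 20},
    {"tx": 0,"ty": 0,"tz": 0,"wx": 0,"wy": 0,"wz": 0,"fingers": 20}
  ]
}}

```text
time_s: 15.07
tool_pos: [0.5487, -0.2618, 0.3126]
ee_rot: [-3.14, 0.531, -1.318]
force: [-2.3, 7.5, 2.2]
finger_gap: 0.46
gripper_force: 64.5
```

Run:
```python
from h import *
st();gs(1)
R0,p0=cur();R1,p1=gp(1,.060,.012);plan(R0,p0,R1,p1)
R2,p2=gp(2,.060,.012);plan(R1,p1,R2,p2)
# red hand of dial in scene view
s=vision.snapshot("scene");w=vision.snapshot("wrist")
for n,d in(("scene",s),("wrist",w)):
    h=cv2.cvtColor(d["frame"],cv2.COLOR_BGR2HSV);m=((h[...,0]<6)|(h[...,0]>174))&(h[...,1]>170)&(h[...,2]>80);u=proj(d,gauge(*G)[0]);v,c=np.nonzero(m);k=(abs(v-u[1])<90)&(abs(c-u[0])<90);print(n,u.round(),k.sum(),c[k].mean() if k.any() else 0,v[k].mean() if k.any() else 0)
```

```text
15.07 {'joint_positions': [-0.512, 0.442, 0.378, 1.892, 0.375, -2.41], 'tool_pos': [0.549, -0.262, 0.313], 'ee_rot': [-3.14, 0.531, -1.318], 'force': [-2.333, 7.46, 2.188], 'moment': [1.198, 0.347, 0.156]}
gap [np.float64(0.91), np.float64(0.48), np.float64(-2.17)] f xyz [np.float64(-2.01), np.float64(-0.4), np.float64(7.85)] m xyz [np.float64(0.116), np.float64(1.247), np.float64(0.111)] q6 -2.41 ang(deg, tool) [-0.06  0.41  0.08]
3 rows  t [-0.691  0.005 -0.087]  w [-0.004  0.027  0.005]
19 rows  t [0. 0. 0.]  w [-0.    -0.     0.947]
scene [286. 274.] 0 0 0
wrist [317. 232.] 0 0 0
```

Call:
{"op": "move_arm", "data": {
  "deltas": [
    {"tx": 0,"ty": 0,"tz": 0,"wx": 0,"wy": 0,"wz": 0,"fingers": 20},
    {"tx": 0,"ty": 0,"tz": 0,"wx": 0,"wy": 0,"wz": 0,"fingers": 20},
    {"tx": -0.69,"ty": 0,"tz": -0.087,"wx": 0,"wy": 0.027,"wz": 0,"fingers": 20},
    {"tx": -0.69,"ty": 0,"tz": -0.087,"wx": 0,"wy": 0.027,"wz": 0,"fingers": 20},
    {"tx": -0.69,"ty": 0,"tz": -0.087,"wx": 0,"wy": 0.027,"wz": 0,"fingers": 20},
    {"tx": 0,"ty": 0,"tz": 0,"wx": 0,"wy": 0,"wz": 0.947,"fingers": 20},
    {"tx": 0,"ty": 0,"tz": 0,"wx": 0,"wy": 0,"wz": 0.947,"fingers": 20},
    {"tx": 0,"ty": 0,"tz": 0,"wx": 0,"wy": 0,"wz": 0.947,"fingers": 20},
    {"tx": 0,"ty": 0,"tz": 0,"wx": 0,"wy": 0,"wz": 0.947,"fingers": 20},
    {"tx": 0,"ty": 0,"tz": 0,"wx": 0,"wy": 0,"wz": 0.947,"fingers": 20},
    {"tx": 0,"ty": 0,"tz": 0,"wx": 0,"wy": 0,"wz": 0.947,"fingers": 20},
    {"tx": 0,"ty": 0,"tz": 0,"wx": 0,"wy": 0,"wz": 0.947,"fingers": 20}
  ]
}}

```text
time_s: 16.17
tool_pos: [0.5365, -0.2147, 0.3497]
ee_rot: [2.837, 0.429, -1.968]
force: [0.1, -0.4, -5.9]
finger_gap: 0.463
gripper_force: 64.0
```

Call:
{"op": "move_arm", "data": {
  "deltas": [
    {"tx": 0,"ty": 0,"tz": 0,"wx": 0,"wy": 0,"wz": 0.947,"fingers": 20},
    {"tx": 0,"ty": 0,"tz": 0,"wx": 0,"wy": 0,"wz": 0.947,"fingers": 20},
    {"tx": 0,"ty": 0,"tz": 0,"wx": 0,"wy": 0,"wz": 0.947,"fingers": 20},
    {"tx": 0,"ty": 0,"tz": 0,"wx": 0,"wy": 0,"wz": 0.947,"fingers": 20},
    {"tx": 0,"ty": 0,"tz": 0,"wx": 0,"wy": 0,"wz": 0.947,"fingers": 20},
    {"tx": 0,"ty": 0,"tz": 0,"wx": 0,"wy": 0,"wz": 0.947,"fingers": 20},
    {"tx": 0,"ty": 0,"tz": 0,"wx": 0,"wy": 0,"wz": 0.947,"fingers": 20},
    {"tx": 0,"ty": 0,"tz": 0,"wx": 0,"wy": 0,"wz": 0.947,"fingers": 20},
    {"tx": 0,"ty": 0,"tz": 0,"wx": 0,"wy": 0,"wz": 0.947,"fingers": 20},
    {"tx": 0,"ty": 0,"tz": 0,"wx": 0,"wy": 0,"wz": 0.947,"fingers": 20},
    {"tx": 0,"ty": 0,"tz": 0,"wx": 0,"wy": 0,"wz": 0.947,"fingers": 20},
    {"tx": 0,"ty": 0,"tz": 0,"wx": 0,"wy": 0,"wz": 0.947,"fingers": 20}
  ]
}}

```text
time_s: 17.17
tool_pos: [0.5365, -0.2147, 0.3497]
ee_rot: [2.621, -0.001, -2.893]
force: [-0.3, 0.4, -5.5]
finger_gap: 0.462
gripper_force: 63.9
```

Run:
```python
from h import *
gs(2);R0,p0=cur();R2,p2=gp(2,.004);plan(R0,p0,R2,p2)
```

```text
gap [np.float64(8.68), np.float64(0.35), np.float64(58.5)] f xyz [np.float64(-4.98), np.float64(-0.2), np.float64(-2.28)] m xyz [np.float64(-0.051), np.float64(-1.042), np.float64(0.02)] q6 -0.774 ang(deg, tool) [-0.16  0.03 -0.14]
2 rows  t [ 0.004 -0.908  0.147]  w [-0.016  0.003 -0.014]
```

Call:
{"op": "move_arm", "data": {
  "deltas": [
    {"tx": 0.004,"ty": -0.7,"tz": 0.147,"wx": -0.016,"wy": 0,"wz": -0.014,"fingers": 20},
    {"tx": 0.004,"ty": -0.7,"tz": 0.147,"wx": -0.016,"wy": 0,"wz": -0.014,"fingers": 20},
    {"tx": 0,"ty": -0.25,"tz": 0,"wx": 0,"wy": 0,"wz": 0,"fingers": 20},
    {"tx": 0,"ty": -0.15,"tz": 0,"wx": 0,"wy": 0,"wz": 0,"fingers": 20},
    {"tx": 0,"ty": 0,"tz": 0,"wx": 0,"wy": 0,"wz": 0,"fingers": 20},
    {"tx": 0,"ty": 0,"tz": 0,"wx": 0,"wy": 0,"wz": 0,"fingers": 20}
  ]
}}

```text
time_s: 17.67
tool_pos: [0.5468, -0.2552, 0.3159]
ee_rot: [2.617, 0.003, -2.887]
force: [0.5, 1.0, -5.1]
finger_gap: 0.462
gripper_force: 64.1
```

```bash
python3 -c "
from h import *
gs(2)"
```

```text
gap [np.float64(0.35), np.float64(0.32), np.float64(5.41)] f xyz [np.float64(-4.82), np.float64(0.68), np.float64(-1.82)] m xyz [np.float64(0.044), np.float64(-1.017), np.float64(0.049)] q6 -0.832 ang(deg, tool) [0.06 0.07 0.24]
```

Call:
{"op": "move_arm", "data": {
  "deltas": [
    {"tx": 0,"ty": -0.05,"tz": 0,"wx": 0,"wy": 0,"wz": 0,"fingers": 20},
    {"tx": 0,"ty": -0.03,"tz": 0,"wx": 0,"wy": 0,"wz": 0,"fingers": 20},
    {"tx": 0,"ty": 0,"tz": 0,"wx": 0,"wy": 0,"wz": 0,"fingers": 20},
    {"tx": 0,"ty": 0,"tz": 0,"wx": 0,"wy": 0,"wz": 0,"fingers": 20}
  ]
}}

```text
time_s: 18.0
tool_pos: [0.5474, -0.2571, 0.3147]
ee_rot: [2.617, 0.003, -2.887]
force: [-0.3, 0.2, -3.6]
finger_gap: 0.463
gripper_force: 64.1
```

```bash
python3 -c "
from h import *
gs(2)"
```

```text
gap [np.float64(0.24), np.float64(0.4), np.float64(3.13)] f xyz [np.float64(-3.28), np.float64(-0.2), np.float64(-1.6)] m xyz [np.float64(-0.07), np.float64(-0.944), np.float64(-0.07)] q6 -0.834 ang(deg, tool) [0.06 0.07 0.27]
```

Call:
{"op": "move_arm", "data": {
  "deltas": [
    {"tx": 0,"ty": -0.05,"tz": 0,"wx": 0,"wy": 0,"wz": 0.05,"fingers": 20},
    {"tx": 0,"ty": -0.04,"tz": 0,"wx": 0,"wy": 0,"wz": 0,"fingers": 20},
    {"tx": 0,"ty": 0,"tz": 0,"wx": 0,"wy": 0,"wz": 0,"fingers": 20},
    {"tx": 0,"ty": 0,"tz": 0,"wx": 0,"wy": 0,"wz": 0,"fingers": 20}
  ]
}}

```text
time_s: 18.33
tool_pos: [0.548, -0.2596, 0.3129]
ee_rot: [2.617, 0.001, -2.891]
force: [0.1, 1.3, -5.0]
finger_gap: 0.461
gripper_force: 64.1
```

```bash
python3 -c "
from h import *
gs(2)"
```

```text
gap [np.float64(-0.03), np.float64(0.36), np.float64(-0.1)] f xyz [np.float64(-4.92), np.float64(0.41), np.float64(-1.37)] m xyz [np.float64(-0.048), np.float64(-0.734), np.float64(-0.108)] q6 -0.833 ang(deg, tool) [0.06 0.05 0.  ]
```

Call:
{"op": "move_arm", "data": {
  "deltas": [
    {"tx": 0,"ty": -0.04,"tz": 0,"wx": 0,"wy": 0,"wz": 0,"fingers": 20},
    {"tx": 0,"ty": 0,"tz": 0,"wx": 0,"wy": 0,"wz": 0,"fingers": 20},
    {"tx": 0,"ty": 0,"tz": 0,"wx": 0,"wy": 0,"wz": 0,"fingers": 20}
  ]
}}

```text
time_s: 18.58
tool_pos: [0.5482, -0.2606, 0.3123]
ee_rot: [2.616, 0.001, -2.891]
force: [-0.8, 2.5, -3.7]
finger_gap: 0.462
gripper_force: 64.2
```

```bash
python3 -c "
from h import *
gs(2)"
```

```text
gap [np.float64(-0.02), np.float64(0.32), np.float64(-1.2)] f xyz [np.float64(-4.51), np.float64(-0.17), np.float64(0.39)] m xyz [np.float64(0.053), np.float64(-0.364), np.float64(-0.186)] q6 -0.834 ang(deg, tool) [ 0.09  0.06 -0.  ]
```

Call:
{"op": "move_arm", "data": {
  "deltas": [
    {"tx": 0,"ty": -0.06,"tz": 0,"wx": -0.06,"wy": 0,"wz": 0,"fingers": 20},
    {"tx": 0,"ty": 0,"tz": 0,"wx": 0,"wy": 0,"wz": 0,"fingers": 20},
    {"tx": 0,"ty": 0,"tz": 0,"wx": 0,"wy": 0,"wz": 0,"fingers": 20}
  ]
}}

```text
time_s: 18.83
tool_pos: [0.5485, -0.2618, 0.3117]
ee_rot: [2.61, 0.001, -2.891]
force: [-1.6, 5.5, -0.5]
finger_gap: 0.459
gripper_force: 64.4
```

```bash
python3 -c "
from h import *
gs(2)"
```

```text
gap [np.float64(0.05), np.float64(0.32), np.float64(-2.58)] f xyz [np.float64(-3.27), np.float64(-0.17), np.float64(4.72)] m xyz [np.float64(0.107), np.float64(0.615), np.float64(-0.048)] q6 -0.838 ang(deg, tool) [ 0.47  0.06 -0.  ]
```

Call:
{"op": "move_arm", "data": {
  "deltas": [
    {"tx": 0,"ty": -0.03,"tz": 0,"wx": -0.01,"wy": 0,"wz": 0,"fingers": 20},
    {"tx": 0,"ty": 0,"tz": 0,"wx": 0,"wy": 0,"wz": 0,"fingers": 20},
    {"tx": 0,"ty": 0,"tz": 0,"wx": 0,"wy": 0,"wz": 0,"fingers": 20}
  ]
}}

```text
time_s: 19.08
tool_pos: [0.5486, -0.2622, 0.3115]
ee_rot: [2.608, 0.001, -2.891]
force: [-2.1, 8.4, 2.2]
finger_gap: 0.465
gripper_force: 64.3
```

```bash
python3 -c "
from h import *
gs(2)"
```

```text
gap [np.float64(0.07), np.float64(0.31), np.float64(-3.02)] f xyz [np.float64(-2.39), np.float64(0.08), np.float64(8.62)] m xyz [np.float64(0.091), np.float64(1.348), np.float64(0.01)] q6 -0.839 ang(deg, tool) [0.57 0.06 0.  ]
```

Call:
{"op": "move_arm", "data": {
  "deltas": [
    {"tx": 0,"ty": 0,"tz": 0,"wx": 0,"wy": 0,"wz": 0,"fingers": 20},
    {"tx": 0,"ty": 0,"tz": 0,"wx": 0,"wy": 0,"wz": 0,"fingers": 20},
    {"tx": 0,"ty": 0,"tz": 0,"wx": 0,"wy": 0,"wz": 0,"fingers": 20},
    {"tx": 0,"ty": 0,"tz": 0,"wx": 0,"wy": 0,"wz": 0,"fingers": 20},
    {"tx": 0,"ty": 0,"tz": 0,"wx": 0,"wy": 0,"wz": 0,"fingers": 20},
    {"tx": 0,"ty": 0,"tz": 0,"wx": 0,"wy": 0,"wz": 0,"fingers": 20},
    {"tx": 0,"ty": 0,"tz": 0,"wx": 0,"wy": 0,"wz": 0,"fingers": 20},
    {"tx": 0,"ty": 0,"tz": 0,"wx": 0,"wy": 0,"wz": 0,"fingers": 20},
    {"tx": 0,"ty": 0,"tz": 0,"wx": 0,"wy": 0,"wz": 0,"fingers": 20},
    {"tx": 0,"ty": 0,"tz": 0,"wx": 0,"wy": 0,"wz": 0,"fingers": 20},
    {"tx": 0,"ty": 0,"tz": 0,"wx": 0,"wy": 0,"wz": 0,"fingers": 20},
    {"tx": 0,"ty": 0,"tz": 0,"wx": 0,"wy": 0,"wz": 0,"fingers": 20}
  ]
}}

```text
time_s: 20.08
tool_pos: [0.5486, -0.2621, 0.3115]
ee_rot: [2.608, 0.001, -2.891]
force: [-2.7, 7.4, 1.9]
finger_gap: 0.464
gripper_force: 64.3
```

Run:
```python
from h import *
gs(2)
R0,p0=cur();R1,p1=gp(2,.060,.012);plan(R0,p0,R1,p1,3)
```

```text
gap [np.float64(0.08), np.float64(0.32), np.float64(-2.97)] f xyz [np.float64(-2.3), np.float64(-0.73), np.float64(7.73)] m xyz [np.float64(0.059), np.float64(1.352), np.float64(-0.02)] q6 -0.839 ang(deg, tool) [0.57 0.06 0.  ]
3 rows  t [ 0.003  0.7   -0.094]  w [0.038 0.004 0.   ]
```

Call:
{"op": "move_arm", "data": {
  "deltas": [
    {"tx": 0,"ty": 0.7,"tz": -0.094,"wx": 0.01,"wy": 0,"wz": 0,"fingers": 20},
    {"tx": 0,"ty": 0.7,"tz": -0.094,"wx": 0,"wy": 0,"wz": 0,"fingers": 20},
    {"tx": 0,"ty": 0.7,"tz": -0.094,"wx": 0,"wy": 0,"wz": 0,"fingers": 20},
    {"tx": 0,"ty": 0,"tz": 0,"wx": 0,"wy": 0,"wz": 0.947,"fingers": 20},
    {"tx": 0,"ty": 0,"tz": 0,"wx": 0,"wy": 0,"wz": 0.947,"fingers": 20},
    {"tx": 0,"ty": 0,"tz": 0,"wx": 0,"wy": 0,"wz": 0.947,"fingers": 20},
    {"tx": 0,"ty": 0,"tz": 0,"wx": 0,"wy": 0,"wz": 0.947,"fingers": 20},
    {"tx": 0,"ty": 0,"tz": 0,"wx": 0,"wy": 0,"wz": 0.947,"fingers": 20},
    {"tx": 0,"ty": 0,"tz": 0,"wx": 0,"wy": 0,"wz": 0.947,"fingers": 20},
    {"tx": 0,"ty": 0,"tz": 0,"wx": 0,"wy": 0,"wz": 0.947,"fingers": 20},
    {"tx": 0,"ty": 0,"tz": 0,"wx": 0,"wy": 0,"wz": 0.947,"fingers": 20},
    {"tx": 0,"ty": 0,"tz": 0,"wx": 0,"wy": 0,"wz": 0.947,"fingers": 20}
  ]
}}

```text
time_s: 21.08
tool_pos: [0.5364, -0.2148, 0.3497]
ee_rot: [2.736, -0.351, 2.717]
force: [0.4, -0.0, -4.8]
finger_gap: 0.46
gripper_force: 64.3
```

Call:
{"op": "move_arm", "data": {
  "deltas": [
    {"tx": 0,"ty": 0,"tz": 0,"wx": 0,"wy": 0,"wz": 0.947,"fingers": 20},
    {"tx": 0,"ty": 0,"tz": 0,"wx": 0,"wy": 0,"wz": 0.947,"fingers": 20},
    {"tx": 0,"ty": 0,"tz": 0,"wx": 0,"wy": 0,"wz": 0.947,"fingers": 20},
    {"tx": 0,"ty": 0,"tz": 0,"wx": 0,"wy": 0,"wz": 0.947,"fingers": 20},
    {"tx": 0,"ty": 0,"tz": 0,"wx": 0,"wy": 0,"wz": 0.947,"fingers": 20},
    {"tx": 0,"ty": 0,"tz": 0,"wx": 0,"wy": 0,"wz": 0.947,"fingers": 20},
    {"tx": 0,"ty": 0,"tz": 0,"wx": 0,"wy": 0,"wz": 0.947,"fingers": 20},
    {"tx": 0,"ty": 0,"tz": 0,"wx": 0,"wy": 0,"wz": 0.947,"fingers": 20},
    {"tx": 0,"ty": 0,"tz": 0,"wx": 0,"wy": 0,"wz": 0.947,"fingers": 20},
    {"tx": 0,"ty": 0,"tz": 0,"wx": 0,"wy": 0,"wz": 0.947,"fingers": 20},
    {"tx": 0,"ty": 0,"tz": 0,"wx": 0,"wy": 0,"wz": 0,"fingers": 20}
  ]
}}

```text
time_s: 22.0
tool_pos: [0.5364, -0.2147, 0.3497]
ee_rot: [-3.14, -0.53, 1.818]
force: [-0.8, -0.1, -5.7]
finger_gap: 0.46
gripper_force: 64.4
```

Run:
```python
from h import *
gs(3);R0,p0=cur();R,p=gp(3,.004-.0018);F,x,y,z=gauge(*G)
R=Ro.from_rotvec(-np.radians(.45)*y)*R
print("lean check",np.degrees(np.arcsin(-R.as_matrix()[:,2]@z)))  # >0 would mean top leans out
plan(R0,p0,R,p,4)
```

```text
gap [np.float64(8.72), np.float64(0.24), np.float64(58.53)] f xyz [np.float64(-5.0), np.float64(-0.79), np.float64(-2.72)] m xyz [np.float64(-0.009), np.float64(-1.052), np.float64(0.045)] q6 0.795 ang(deg, tool) [ 0.02 -0.35 -0.2 ]
lean check 0.44999999999999823
4 rows  t [-0.469 -0.001  0.072]  w [ 0.001 -0.04  -0.01 ]
```

Call:
{"op": "move_arm", "data": {
  "deltas": [
    {"tx": -0.469,"ty": 0,"tz": 0.072,"wx": 0,"wy": 0.005,"wz": -0.01,"fingers": 20},
    {"tx": -0.469,"ty": 0,"tz": 0.072,"wx": 0,"wy": 0.005,"wz": -0.01,"fingers": 20},
    {"tx": -0.469,"ty": 0,"tz": 0.072,"wx": 0,"wy": 0.005,"wz": -0.01,"fingers": 20},
    {"tx": -0.469,"ty": 0,"tz": 0.072,"wx": 0,"wy": 0.005,"wz": -0.01,"fingers": 20},
    {"tx": 0,"ty": 0,"tz": 0,"wx": 0,"wy": 0,"wz": 0,"fingers": 20},
    {"tx": 0,"ty": 0,"tz": 0,"wx": 0,"wy": 0,"wz": 0,"fingers": 20},
    {"tx": 0,"ty": 0,"tz": 0,"wx": 0,"wy": 0,"wz": 0,"fingers": 20}
  ]
}}

```text
time_s: 22.58
tool_pos: [0.5474, -0.2573, 0.314]
ee_rot: [3.139, -0.532, 1.826]
force: [0.3, -0.0, -4.9]
finger_gap: 0.458
gripper_force: 64.4
```

```bash
python3 -c "
from h import *
gs(3)"
```

```text
gap [np.float64(-0.26), np.float64(0.38), np.float64(2.53)] f xyz [np.float64(-4.23), np.float64(0.24), np.float64(-2.52)] m xyz [np.float64(-0.006), np.float64(-1.091), np.float64(-0.061)] q6 0.734 ang(deg, tool) [ 0.04 -0.49  0.21]
```

Call:
{"op": "move_arm", "data": {
  "deltas": [
    {"tx": -0.05,"ty": 0,"tz": 0,"wx": 0,"wy": 0,"wz": 0,"fingers": 20},
    {"tx": -0.03,"ty": 0,"tz": 0,"wx": 0,"wy": 0,"wz": 0,"fingers": 20},
    {"tx": 0,"ty": 0,"tz": 0,"wx": 0,"wy": 0,"wz": 0,"fingers": 20},
    {"tx": 0,"ty": 0,"tz": 0,"wx": 0,"wy": 0,"wz": 0,"fingers": 20}
  ]
}}

```text
time_s: 22.92
tool_pos: [0.548, -0.2589, 0.3133]
ee_rot: [3.138, -0.531, 1.827]
force: [-0.6, 0.3, -4.8]
finger_gap: 0.46
gripper_force: 64.5
```

```bash
python3 -c "
from h import *
gs(3)"
```

```text
gap [np.float64(0.01), np.float64(0.47), np.float64(0.73)] f xyz [np.float64(-4.43), np.float64(-0.52), np.float64(-2.0)] m xyz [np.float64(-0.009), np.float64(-0.988), np.float64(-0.016)] q6 0.732 ang(deg, tool) [ 0.06 -0.45  0.26]
```

Fix the 0.25° yaw and move on in steps.

Call:
{"op": "move_arm", "data": {
  "deltas": [
    {"tx": -0.05,"ty": 0,"tz": 0,"wx": 0,"wy": 0,"wz": 0.05,"fingers": 20},
    {"tx": 0,"ty": 0,"tz": 0,"wx": 0,"wy": 0,"wz": 0,"fingers": 20},
    {"tx": 0,"ty": 0,"tz": 0,"wx": 0,"wy": 0,"wz": 0,"fingers": 20}
  ]
}}

```text
time_s: 23.17
tool_pos: [0.5483, -0.2604, 0.3123]
ee_rot: [3.141, -0.532, 1.822]
force: [-0.6, 0.8, -3.9]
finger_gap: 0.463
gripper_force: 64.6
```

```bash
python3 -c "
from h import *
gs(3)"
```

```text
gap [np.float64(-0.13), np.float64(0.46), np.float64(-1.03)] f xyz [np.float64(-3.82), np.float64(-0.43), np.float64(-1.13)] m xyz [np.float64(0.051), np.float64(-0.853), np.float64(-0.11)] q6 0.735 ang(deg, tool) [ 0.06 -0.47 -0.02]
```

Call:
{"op": "move_arm", "data": {
  "deltas": [
    {"tx": -0.04,"ty": 0,"tz": 0,"wx": 0,"wy": 0,"wz": 0,"fingers": 20},
    {"tx": 0,"ty": 0,"tz": 0,"wx": 0,"wy": 0,"wz": 0,"fingers": 20},
    {"tx": 0,"ty": 0,"tz": 0,"wx": 0,"wy": 0,"wz": 0,"fingers": 20}
  ]
}}

```text
time_s: 23.42
tool_pos: [0.5486, -0.2614, 0.3115]
ee_rot: [3.141, -0.532, 1.822]
force: [0.2, 0.2, -4.1]
finger_gap: 0.461
gripper_force: 64.6
```

```bash
python3 -c "
from h import *
gs(3)"
```

```text
gap [np.float64(-0.25), np.float64(0.46), np.float64(-2.4)] f xyz [np.float64(-3.64), np.float64(0.24), np.float64(-1.91)] m xyz [np.float64(0.024), np.float64(-0.843), np.float64(-0.106)] q6 0.734 ang(deg, tool) [ 0.05 -0.47 -0.02]
```

Call:
{"op": "move_arm", "data": {
  "deltas": [
    {"tx": -0.04,"ty": 0,"tz": 0,"wx": 0,"wy": 0,"wz": 0,"fingers": 20},
    {"tx": 0,"ty": 0,"tz": 0,"wx": 0,"wy": 0,"wz": 0,"fingers": 20},
    {"tx": 0,"ty": 0,"tz": 0,"wx": 0,"wy": 0,"wz": 0,"fingers": 20}
  ]
}}

```text
time_s: 23.67
tool_pos: [0.5487, -0.2621, 0.3112]
ee_rot: [3.141, -0.533, 1.822]
force: [-1.2, 5.8, -0.8]
finger_gap: 0.461
gripper_force: 64.8
```

```bash
python3 -c "
from h import *
gs(3)"
```

```text
gap [np.float64(-0.18), np.float64(0.45), np.float64(-3.14)] f xyz [np.float64(-3.67), np.float64(0.31), np.float64(4.7)] m xyz [np.float64(0.077), np.float64(0.523), np.float64(-0.041)] q6 0.733 ang(deg, tool) [ 0.06 -0.53 -0.02]
```

Call:
{"op": "move_arm", "data": {
  "deltas": [
    {"tx": -0.03,"ty": 0,"tz": 0,"wx": 0,"wy": 0,"wz": 0,"fingers": 20},
    {"tx": 0,"ty": 0,"tz": 0,"wx": 0,"wy": 0,"wz": 0,"fingers": 20},
    {"tx": 0,"ty": 0,"tz": 0,"wx": 0,"wy": 0,"wz": 0,"fingers": 20}
  ]
}}

```text
time_s: 23.92
tool_pos: [0.5488, -0.2624, 0.3111]
ee_rot: [3.141, -0.534, 1.822]
force: [-2.0, 7.5, 1.9]
finger_gap: 0.459
gripper_force: 64.8
```

```bash
python3 -c "
from h import *
gs(3)"
```

```text
gap [np.float64(-0.11), np.float64(0.45), np.float64(-3.46)] f xyz [np.float64(-2.21), np.float64(-0.1), np.float64(7.64)] m xyz [np.float64(0.113), np.float64(1.449), np.float64(0.008)] q6 0.732 ang(deg, tool) [ 0.06 -0.59 -0.01]
```

Call:
{"op": "move_arm", "data": {
  "deltas": [
    {"tx": -0.025,"ty": 0,"tz": 0,"wx": 0,"wy": 0.03,"wz": 0,"fingers": 20},
    {"tx": 0,"ty": 0,"tz": 0,"wx": 0,"wy": 0,"wz": 0,"fingers": 20},
    {"tx": 0,"ty": 0,"tz": 0,"wx": 0,"wy": 0,"wz": 0,"fingers": 20}
  ]
}}

```text
time_s: 24.17
tool_pos: [0.5489, -0.2629, 0.3108]
ee_rot: [3.141, -0.537, 1.822]
force: [-2.6, 8.7, 4.0]
finger_gap: 0.462
gripper_force: 65.0
```

```bash
python3 -c "
from h import *
gs(3)"
```

```text
gap [np.float64(-0.07), np.float64(0.44), np.float64(-4.07)] f xyz [np.float64(-1.09), np.float64(-0.4), np.float64(9.86)] m xyz [np.float64(0.115), np.float64(1.685), np.float64(0.093)] q6 0.73 ang(deg, tool) [ 0.06 -0.76 -0.01]
```

Call:
{"op": "move_arm", "data": {
  "deltas": [
    {"tx": 0,"ty": 0,"tz": 0,"wx": 0,"wy": 0,"wz": 0,"fingers": 20},
    {"tx": 0,"ty": 0,"tz": 0,"wx": 0,"wy": 0,"wz": 0,"fingers": 20},
    {"tx": 0,"ty": 0,"tz": 0,"wx": 0,"wy": 0,"wz": 0,"fingers": 20},
    {"tx": 0,"ty": 0,"tz": 0,"wx": 0,"wy": 0,"wz": 0,"fingers": 20},
    {"tx": 0,"ty": 0,"tz": 0,"wx": 0,"wy": 0,"wz": 0,"fingers": 20},
    {"tx": 0,"ty": 0,"tz": 0,"wx": 0,"wy": 0,"wz": 0,"fingers": 20},
    {"tx": 0,"ty": 0,"tz": 0,"wx": 0,"wy": 0,"wz": 0,"fingers": 20},
    {"tx": 0,"ty": 0,"tz": 0,"wx": 0,"wy": 0,"wz": 0,"fingers": 20},
    {"tx": 0,"ty": 0,"tz": 0,"wx": 0,"wy": 0,"wz": 0,"fingers": 20},
    {"tx": 0,"ty": 0,"tz": 0,"wx": 0,"wy": 0,"wz": 0,"fingers": 20}
  ]
}}

```text
time_s: 25.0
tool_pos: [0.549, -0.2629, 0.3108]
ee_rot: [3.141, -0.537, 1.822]
force: [-2.8, 9.1, 3.0]
finger_gap: 0.461
gripper_force: 65.0
```

Run:
```python
from h import *
gs(3);R0,p0=cur();R1,p1=gp(3,.070,.03);plan(R0,p0,R1,p1,4)
# then towards a waypoint behind/above the rack, trowel outward (tool y -> +rack z)
a,bx,by=np.load("rack.npy");x,y,z=frame([np.cos(a),np.sin(a)],35);B=np.array([bx,by,.042])-.062*y
Rb=tool(-y,-x)
Q=B+(.2817+.15)*x+(.02)*z-.06*y
print("Q",Q,"home TCP",B+.2817*x+.02*z);plan(R1,p1,Rb,Q)
```

```text
gap [np.float64(-0.08), np.float64(0.45), np.float64(-4.05)] f xyz [np.float64(-2.19), np.float64(-0.42), np.float64(9.73)] m xyz [np.float64(0.089), np.float64(1.641), np.float64(0.057)] q6 0.73 ang(deg, tool) [ 0.06 -0.75 -0.01]
4 rows  t [ 0.619 -0.004 -0.221]  w [ 0.003 -0.038 -0.001]
Q [ 0.35071636 -0.02748205  0.40709947] home TCP [0.42949069 0.04177745 0.28422666]
14 rows  t [ 0.649 -0.034  0.132]  w [-0.213 -0.109 -0.938]
```

Run:
```python
from h import *
R1,p1=gp(3,.070,.03)
a,bx,by=np.load("rack.npy");x,y,z=frame([np.cos(a),np.sin(a)],35);B=np.array([bx,by,.042])-.062*y
Rb=tool(-y,-x);M=B+(.2817+.19)*x-.08*z-.01*y;print(p1,M,"low end",M-.2817*x)
n=plan(R1,p1,Rb,M,14)
w=(R1.inv()*Rb).as_rotvec();t=np.linalg.solve(sum(Ro.from_rotvec(w*i/n).as_matrix() for i in range(n)),R1.inv().apply(M-p1))
R,p=R1,p1
for i in range(n):
    p=p+R.apply(t);R=R*Ro.from_rotvec(w/n)
    if i%2: l=p+R.apply([0,0,.2817]);print(i,p.round(3),"low",l.round(3),"rack xyz mm",[round(1e3*(l-B)@v) for v in(x,y,z)])
```

```text
[ 0.53593589 -0.21402406  0.37130872] [ 0.37428765 -0.14123463  0.3825079 ] low end [0.41279211 0.0156869  0.15175277]
14 rows  t [ 0.405 -0.181  0.054]  w [-0.213 -0.109 -0.938]
1 [ 0.519 -0.195  0.38 ] low [ 0.495 -0.06   0.134] rack xyz mm [207, 88, -134]
3 [ 0.499 -0.179  0.387] low [ 0.487 -0.043  0.14 ] rack xyz mm [203, 76, -119]
5 [ 0.476 -0.165  0.392] low [ 0.476 -0.028  0.146] rack xyz mm [201, 62, -106]
7 [ 0.452 -0.155  0.394] low [ 0.463 -0.014  0.15 ] rack xyz mm [198, 46, -95]
9 [ 0.426 -0.147  0.393] low [ 0.448 -0.002  0.152] rack xyz mm [196, 28, -87]
11 [ 0.4   -0.143  0.389] low [0.431 0.008 0.153] rack xyz mm [193, 9, -82]
13 [ 0.374 -0.141  0.383] low [0.413 0.016 0.152] rack xyz mm [190, -10, -80]
```

Call:
{"op": "move_arm", "data": {
  "deltas": [
    {"tx": 0,"ty": 0,"tz": 0,"wx": 0,"wy": 0,"wz": 0,"fingers": 20},
    {"tx": 0,"ty": 0,"tz": 0,"wx": 0,"wy": 0,"wz": 0,"fingers": 20},
    {"tx": 0.619,"ty": 0,"tz": -0.221,"wx": 0,"wy": -0.038,"wz": 0,"fingers": 20},
    {"tx": 0.619,"ty": 0,"tz": -0.221,"wx": 0,"wy": -0.038,"wz": 0,"fingers": 20},
    {"tx": 0.619,"ty": 0,"tz": -0.221,"wx": 0,"wy": -0.038,"wz": 0,"fingers": 20},
    {"tx": 0.619,"ty": 0,"tz": -0.221,"wx": 0,"wy": -0.038,"wz": 0,"fingers": 20},
    {"tx": 0,"ty": 0,"tz": 0,"wx": 0,"wy": 0,"wz": 0,"fingers": 20}
  ]
}}

```text
time_s: 25.58
tool_pos: [0.536, -0.2123, 0.3756]
ee_rot: [3.136, -0.518, 1.826]
force: [-0.3, 0.6, -5.1]
finger_gap: 0.461
gripper_force: 64.4
```

Call:
{"op": "move_arm", "data": {
  "deltas": [
    {"tx": 0.405,"ty": -0.181,"tz": 0.054,"wx": -0.213,"wy": -0.109,"wz": -0.938,"fingers": 20},
    {"tx": 0.405,"ty": -0.181,"tz": 0.054,"wx": -0.213,"wy": -0.109,"wz": -0.938,"fingers": 20},
    {"tx": 0.405,"ty": -0.181,"tz": 0.054,"wx": -0.213,"wy": -0.109,"wz": -0.938,"fingers": 20},
    {"tx": 0.405,"ty": -0.181,"tz": 0.054,"wx": -0.213,"wy": -0.109,"wz": -0.938,"fingers": 20},
    {"tx": 0.405,"ty": -0.181,"tz": 0.054,"wx": -0.213,"wy": -0.109,"wz": -0.938,"fingers": 20},
    {"tx": 0.405,"ty": -0.181,"tz": 0.054,"wx": -0.213,"wy": -0.109,"wz": -0.938,"fingers": 20},
    {"tx": 0.405,"ty": -0.181,"tz": 0.054,"wx": -0.213,"wy": -0.109,"wz": -0.938,"fingers": 20},
    {"tx": 0.405,"ty": -0.181,"tz": 0.054,"wx": -0.213,"wy": -0.109,"wz": -0.938,"fingers": 20},
    {"tx": 0.405,"ty": -0.181,"tz": 0.054,"wx": -0.213,"wy": -0.109,"wz": -0.938,"fingers": 20},
    {"tx": 0.405,"ty": -0.181,"tz": 0.054,"wx": -0.213,"wy": -0.109,"wz": -0.938,"fingers": 20},
    {"tx": 0.405,"ty": -0.181,"tz": 0.054,"wx": -0.213,"wy": -0.109,"wz": -0.938,"fingers": 20},
    {"tx": 0.405,"ty": -0.181,"tz": 0.054,"wx": -0.213,"wy": -0.109,"wz": -0.938,"fingers": 20}
  ]
}}

```text
time_s: 26.58
tool_pos: [0.3997, -0.1425, 0.3887]
ee_rot: [2.576, -0.101, 2.778]
force: [-1.0, -0.3, -5.0]
finger_gap: 0.462
gripper_force: 64.4
```

Call:
{"op": "move_arm", "data": {
  "deltas": [
    {"tx": 0.405,"ty": -0.181,"tz": 0.054,"wx": -0.213,"wy": -0.109,"wz": -0.938,"fingers": 20},
    {"tx": 0.405,"ty": -0.181,"tz": 0.054,"wx": -0.213,"wy": -0.109,"wz": -0.938,"fingers": 20},
    {"tx": 0,"ty": 0,"tz": 0,"wx": 0,"wy": 0,"wz": 0,"fingers": 20},
    {"tx": 0,"ty": 0,"tz": 0,"wx": 0,"wy": 0,"wz": 0,"fingers": 20}
  ]
}}

```text
time_s: 26.92
tool_pos: [0.3743, -0.1417, 0.3819]
ee_rot: [2.533, 0.002, 2.898]
force: [0.7, 0.3, -4.4]
finger_gap: 0.459
gripper_force: 64.4
```

```bash
cat >> h.py <<'E'
def rk():
    a,bx,by=np.load("rack.npy");x,y,z=frame([np.cos(a),np.sin(a)],35);return np.array([bx,by,.042])-.062*y,x,y,z
def rs():
    B,x,y,z=rk();s=read_state();R,p=cur();l=p+R.apply([0,0,.2817])-B-.02*z;f=np.array(s["force"]);m=np.array(s["moment"])
    print("low end off home mm",[round(1e3*l@v,2) for v in(x,y,z)],"f",[round(f@v,2) for v in(x,y,z)],"m",[round(m@v,2) for v in(x,y,z)],"ang",np.degrees((R.inv()*tool(-y,-x)).as_rotvec()).round(2),"q6",s["joint_positions"][5].round(2))
E
python3 - <<'E'
from h import *
rs();st();B,x,y,z=rk();R0,p0=cur();plan(R0,p0,tool(-y,-x),B+(.2817+.165)*x+.026*z)
E
```

```text
low end off home mm [np.float64(189.76), np.float64(-8.97), np.float64(-101.44)] f [np.float64(-3.84), np.float64(0.65), np.float64(-2.17)] m [np.float64(-0.0), np.float64(-1.18), np.float64(-0.0)] ang [-0.15  0.18 -0.05] q6 -0.33
26.92 {'joint_positions': [-0.516, -0.19, -0.177, 1.767, 0.583, -0.329], 'tool_pos': [0.374, -0.142, 0.382], 'ee_rot': [2.533, 0.002, 2.898], 'force': [0.735, 0.259, -4.384], 'moment': [-1.146, 0.278, -0.003]}
4 rows  t [-0.081  0.89   0.205]  w [-0.008  0.009 -0.002]
```

Call:
{"op": "move_arm", "data": {
  "deltas": [
    {"tx": -0.081,"ty": 0.89,"tz": 0.205,"wx": -0.008,"wy": 0.009,"wz": 0,"fingers": 20},
    {"tx": -0.081,"ty": 0.89,"tz": 0.205,"wx": -0.008,"wy": 0.009,"wz": 0,"fingers": 20},
    {"tx": -0.081,"ty": 0.89,"tz": 0.205,"wx": -0.008,"wy": 0.009,"wz": 0,"fingers": 20},
    {"tx": -0.081,"ty": 0.89,"tz": 0.205,"wx": -0.008,"wy": 0.009,"wz": 0,"fingers": 20},
    {"tx": 0,"ty": 0,"tz": 0,"wx": 0,"wy": 0,"wz": 0,"fingers": 20},
    {"tx": 0,"ty": 0,"tz": 0,"wx": 0,"wy": 0,"wz": 0,"fingers": 20},
    {"tx": 0,"ty": 0,"tz": 0,"wx": 0,"wy": 0,"wz": 0,"fingers": 20}
  ]
}}

```text
time_s: 27.5
tool_pos: [0.4085, -0.0453, 0.4224]
ee_rot: [2.53, -0.001, 2.902]
force: [-0.1, -0.7, -4.8]
finger_gap: 0.459
gripper_force: 65.2
```

Run:
```python
from h import *
rs();B,x,y,z=rk();R0,p0=cur();plan(R0,p0,tool(-y,-x),B+(.2817+.075)*x+.025*z,5)
d=vision.snapshot("wrist");cv2.imwrite("pics/w7.png",cv2.convertScaleAbs(d["frame"],alpha=1.4))
```

```text
low end off home mm [np.float64(164.59), np.float64(-0.1), np.float64(6.01)] f [np.float64(-3.52), np.float64(0.09), np.float64(-3.36)] m [np.float64(0.02), np.float64(-1.33), np.float64(0.05)] ang [ 0.02 -0.1   0.01] q6 -0.03
5 rows  t [ 0.002 -0.006  0.597]  w [ 0.001 -0.004  0.001]
```

View pics/w7.png

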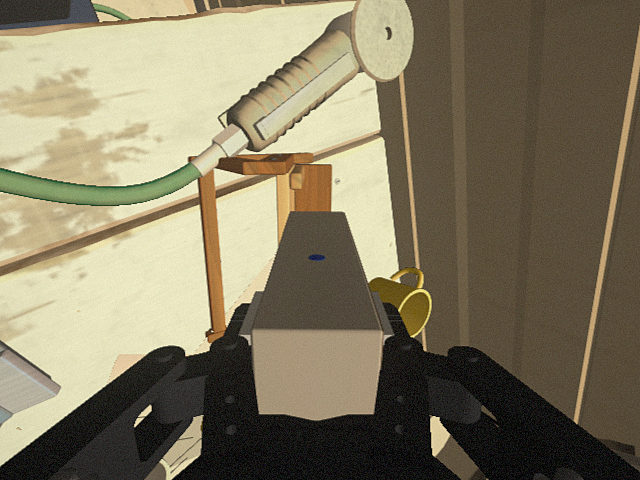

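The wrist view shows the prism above its channel with the one-dot side towards the robot at (317,257). The trowelled side therefore faces outward. Descending.

Call:
{"op": "move_arm", "data": {
  "deltas": [
    {"tx": 0,"ty": 0,"tz": 0.6,"wx": 0,"wy": -0.02,"wz": 0,"fingers": 20},
    {"tx": 0,"ty": 0,"tz": 0.6,"wx": 0,"wy": 0,"wz": 0,"fingers": 20},
    {"tx": 0,"ty": 0,"tz": 0.6,"wx": 0,"wy": 0,"wz": 0,"fingers": 20},
    {"tx": 0,"ty": 0,"tz": 0.6,"wx": 0,"wy": 0,"wz": 0,"fingers": 20},
    {"tx": 0,"ty": 0,"tz": 0.5,"wx": 0,"wy": 0,"wz": 0,"fingers": 20},
    {"tx": 0,"ty": 0,"tz": 0,"wx": 0,"wy": 0,"wz": 0,"fingers": 20},
    {"tx": 0,"ty": 0,"tz": 0,"wx": 0,"wy": 0,"wz": 0,"fingers": 20}
  ]
}}

```text
time_s: 28.13
tool_pos: [0.42, 0.0027, 0.3507]
ee_rot: [2.53, -0.001, 2.901]
force: [-0.3, -0.0, -4.9]
finger_gap: 0.463
gripper_force: 65.1
```

Run:
```python
from h import *
rs();B,x,y,z=rk();R0,p0=cur();plan(R0,p0,tool(-y,-x),B+(.2817+.008)*x+.024*z,5)
```

```text
low end off home mm [np.float64(77.51), np.float64(-0.02), np.float64(5.37)] f [np.float64(-3.91), np.float64(-0.29), np.float64(-2.87)] m [np.float64(-0.0), np.float64(-1.21), np.float64(0.01)] ang [ 0.04 -0.03 -0.05] q6 0.12
5 rows  t [ 0.001 -0.008  0.463]  w [ 0.002 -0.001 -0.002]
```

Call:
{"op": "move_arm", "data": {
  "deltas": [
    {"tx": 0,"ty": -0.008,"tz": 0.46,"wx": 0,"wy": 0,"wz": 0,"fingers": 20},
    {"tx": 0,"ty": -0.008,"tz": 0.46,"wx": 0,"wy": 0,"wz": 0,"fingers": 20},
    {"tx": 0,"ty": -0.008,"tz": 0.46,"wx": 0,"wy": 0,"wz": 0,"fingers": 20},
    {"tx": 0,"ty": -0.008,"tz": 0.46,"wx": 0,"wy": 0,"wz": 0,"fingers": 20},
    {"tx": 0,"ty": -0.008,"tz": 0.46,"wx": 0,"wy": 0,"wz": 0,"fingers": 20},
    {"tx": 0,"ty": 0,"tz": 0,"wx": 0,"wy": 0,"wz": 0,"fingers": 20},
    {"tx": 0,"ty": 0,"tz": 0,"wx": 0,"wy": 0,"wz": 0,"fingers": 20}
  ]
}}

```text
time_s: 28.72
tool_pos: [0.4295, 0.0401, 0.2946]
ee_rot: [2.53, 0.001, 2.901]
force: [-0.1, 0.4, -4.9]
finger_gap: 0.457
gripper_force: 65.1
```

```bash
python3 -c "
from h import *
rs()"
```

```text
low end off home mm [np.float64(9.39), np.float64(0.6), np.float64(4.93)] f [np.float64(-4.2), np.float64(-0.22), np.float64(-2.46)] m [np.float64(0.05), np.float64(-1.19), np.float64(-0.01)] ang [0.06 0.04 0.01] q6 0.23
```

Call:
{"op": "move_arm", "data": {
  "deltas": [
    {"tx": 0,"ty": 0,"tz": 0.1,"wx": 0,"wy": 0,"wz": 0,"fingers": 20},
    {"tx": 0,"ty": -0.1,"tz": 0.09,"wx": 0,"wy": 0,"wz": 0,"fingers": 20},
    {"tx": 0,"ty": 0,"tz": 0,"wx": 0,"wy": 0,"wz": 0,"fingers": 20},
    {"tx": 0,"ty": 0,"tz": 0,"wx": 0,"wy": 0,"wz": 0,"fingers": 20}
  ]
}}

```text
time_s: 29.05
tool_pos: [0.4298, 0.0412, 0.2879]
ee_rot: [2.53, 0.001, 2.901]
force: [1.0, 0.1, -5.0]
finger_gap: 0.461
gripper_force: 65.1
```

```bash
python3 -c "
from h import *
rs()"
```

```text
low end off home mm [np.float64(3.36), np.float64(0.73), np.float64(2.02)] f [np.float64(-4.29), np.float64(0.95), np.float64(-2.55)] m [np.float64(0.02), np.float64(-1.21), np.float64(-0.01)] ang [0.07 0.07 0.03] q6 0.23
```

Call:
{"op": "move_arm", "data": {
  "deltas": [
    {"tx": 0,"ty": -0.04,"tz": 0.06,"wx": 0,"wy": 0,"wz": 0,"fingers": 20},
    {"tx": 0,"ty": 0,"tz": 0,"wx": 0,"wy": 0,"wz": 0,"fingers": 20},
    {"tx": 0,"ty": 0,"tz": 0,"wx": 0,"wy": 0,"wz": 0,"fingers": 20}
  ]
}}

```text
time_s: 29.3
tool_pos: [0.4297, 0.0415, 0.2856]
ee_rot: [2.529, 0.001, 2.901]
force: [0.3, -0.9, -5.0]
finger_gap: 0.462
gripper_force: 65.1
```

```bash
python3 -c "
from h import *
rs()"
```

```text
low end off home mm [np.float64(1.27), np.float64(0.56), np.float64(0.97)] f [np.float64(-3.58), np.float64(0.5), np.float64(-3.53)] m [np.float64(0.04), np.float64(-1.24), np.float64(-0.06)] ang [0.07 0.05 0.05] q6 0.23
```

Call:
{"op": "move_arm", "data": {
  "deltas": [
    {"tx": 0,"ty": 0,"tz": 0.05,"wx": 0,"wy": 0,"wz": 0,"fingers": 20},
    {"tx": 0,"ty": 0,"tz": 0,"wx": 0,"wy": 0,"wz": 0,"fingers": 20},
    {"tx": 0,"ty": 0,"tz": 0,"wx": 0,"wy": 0,"wz": 0,"fingers": 20}
  ]
}}

```text
time_s: 29.55
tool_pos: [0.4299, 0.0421, 0.2854]
ee_rot: [2.53, 0.002, 2.901]
force: [-5.5, -7.7, 4.0]
finger_gap: 0.464
gripper_force: 66.7
```

```bash
python3 -c "
from h import *
rs()"
```

```text
low end off home mm [np.float64(0.77), np.float64(0.98), np.float64(1.26)] f [np.float64(8.29), np.float64(-3.51), np.float64(-4.86)] m [np.float64(-0.06), np.float64(-1.88), np.float64(0.84)] ang [0.05 0.13 0.06] q6 0.23
```

Call:
{"op": "move_arm", "data": {
  "deltas": [
    {"tx": 0,"ty": -0.02,"tz": 0,"wx": 0,"wy": 0,"wz": 0,"fingers": 20},
    {"tx": 0,"ty": 0,"tz": 0,"wx": 0,"wy": 0,"wz": 0,"fingers": 20},
    {"tx": 0,"ty": 0,"tz": 0,"wx": 0,"wy": 0,"wz": 0,"fingers": 20}
  ]
}}

```text
time_s: 29.8
tool_pos: [0.4299, 0.0418, 0.2853]
ee_rot: [2.529, 0.003, 2.901]
force: [-4.9, -4.6, 3.4]
finger_gap: 0.462
gripper_force: 66.5
```

```bash
python3 -c "
from h import *
rs()"
```

```text
low end off home mm [np.float64(0.8), np.float64(0.97), np.float64(1.16)] f [np.float64(6.02), np.float64(-3.68), np.float64(-2.69)] m [np.float64(-0.04), np.float64(-1.33), np.float64(0.83)] ang [0.1  0.12 0.08] q6 0.23
```

Call:
{"op": "move_arm", "data": {
  "deltas": [
    {"tx": 0,"ty": 0,"tz": 0,"wx": 0,"wy": 0,"wz": 0,"fingers": 50},
    {"tx": 0,"ty": 0,"tz": 0,"wx": 0,"wy": 0,"wz": 0,"fingers": 55},
    {"tx": 0,"ty": 0,"tz": 0,"wx": 0,"wy": 0,"wz": 0,"fingers": 65},
    {"tx": 0,"ty": 0,"tz": 0,"wx": 0,"wy": 0,"wz": 0,"fingers": 80},
    {"tx": 0,"ty": 0,"tz": 0,"wx": 0,"wy": 0,"wz": 0,"fingers": 100},
    {"tx": 0,"ty": 0,"tz": 0,"wx": 0,"wy": 0,"wz": 0,"fingers": 100},
    {"tx": 0,"ty": 0,"tz": 0,"wx": 0,"wy": 0,"wz": 0,"fingers": 100},
    {"tx": 0,"ty": 0,"tz": 0,"wx": 0,"wy": 0,"wz": 0,"fingers": 100}
  ]
}}

```text
time_s: 30.47
tool_pos: [0.4299, 0.0419, 0.2841]
ee_rot: [2.529, 0.001, 2.901]
force: [-0.7, -0.4, -0.6]
finger_gap: 1.002
gripper_force: 0.0
```

```bash
python3 -c "
from h import *
rs();print(read_state()['finger_gap'])"
```

```text
low end off home mm [np.float64(-0.24), np.float64(0.59), np.float64(0.45)] f [np.float64(-0.19), np.float64(-0.61), np.float64(-0.83)] m [np.float64(0.03), np.float64(-0.49), np.float64(0.0)] ang [0.08 0.05 0.05] q6 0.23
1.0017907255474399
```

Call:
{"op": "move_arm", "data": {
  "deltas": [
    {"tx": 0,"ty": 0,"tz": -0.3,"wx": 0,"wy": 0,"wz": 0,"fingers": 100},
    {"tx": 0,"ty": 0,"tz": -0.5,"wx": 0,"wy": 0,"wz": 0,"fingers": 100},
    {"tx": 0,"ty": 0,"tz": -0.8,"wx": 0,"wy": 0,"wz": 0,"fingers": 100},
    {"tx": 0,"ty": 0,"tz": -0.8,"wx": 0,"wy": 0,"wz": 0,"fingers": 100},
    {"tx": 0,"ty": 0,"tz": -0.8,"wx": 0,"wy": 0,"wz": 0,"fingers": 100},
    {"tx": 0,"ty": 0,"tz": -0.8,"wx": 0,"wy": 0,"wz": 0,"fingers": 100},
    {"tx": 0,"ty": 0,"tz": 0,"wx": 0,"wy": 0,"wz": 0,"fingers": 100},
    {"tx": 0,"ty": 0,"tz": 0,"wx": 0,"wy": 0,"wz": 0,"fingers": 100}
  ]
}}

```text
time_s: 31.13
tool_pos: [0.4135, -0.0258, 0.3835]
ee_rot: [2.529, 0.003, 2.9]
force: [0.5, 0.4, -0.0]
finger_gap: 1.0
gripper_force: 0.0
```

Run:
```python
from h import *
rs();B,x,y,z=rk();d=vision.snapshot("wrist");f=d["frame"]
print("pred corners",[proj(d,B+.16*x+a*y+b*z).round(1).tolist() for a,b in((-.02,0),(-.02,.04),(.02,.04),(.02,0))])
print("pred mid prism",[proj(d,B+.16*x+a*y+b*z).round(1).tolist() for a,b in((.042,0),(.042,.04))])
c=proj(d,B+.16*x+.02*z).astype(int);print(c)
g=cv2.cvtColor(cv2.GaussianBlur(f,(3,3),0),cv2.COLOR_BGR2GRAY).astype(int)
gx=np.abs(np.diff(g[c[1]-15:c[1]+15].mean(0)));gy=np.abs(np.diff(g[:,c[0]-15:c[0]+15].mean(1)))
e=lambda v,lo,hi:[(i,round(v[i],1)) for i in range(max(lo,1),hi) if v[i]>5 and v[i]>=v[i-1] and v[i]>=v[i+1]]
print("col edges",e(gx,c[0]-60,c[0]+60),"row edges",e(gy,c[1]-60,c[1]+60))
h=cv2.cvtColor(f,cv2.COLOR_BGR2HSV);m=(abs(h[...,0].astype(int)-115)<14)&(h[...,1]>130);v,u=np.nonzero(m);k=(abs(v-c[1])<90)&(abs(u-c[0])<60);print("blue",k.sum(),u[k].mean(),v[k].mean(),"pred one-dot",proj(d,B+.098*x-.02*y+.02*z))
t=vision.snapshot("top");p=proj(t,B+.098*x+.04*z).astype(int);print("top view front colour target/mid",t["frame"][p[1]-2:p[1]+3,p[0]-3:p[0]+4].mean((0,1)).round(),[t["frame"][q[1]-2:q[1]+3,q[0]-3:q[0]+4].mean((0,1)).round().tolist() for q in[proj(t,B+.098*x+.062*y+.04*z).astype(int)]])
```

```text
low end off home mm [np.float64(121.14), np.float64(1.52), np.float64(0.45)] f [np.float64(-0.32), np.float64(0.38), np.float64(0.38)] m [np.float64(-0.03), np.float64(-0.47), np.float64(-0.0)] ang [0.08 0.2  0.04] q6 0.03
pred corners [[283.4, 223.1], [347.9, 223.3], [346.1, 282.4], [285.0, 282.3]]
pred mid prism [[285.8, 312.3], [345.1, 312.4]]
[315 253]
col edges [(278, np.float64(22.4)), (280, np.float64(11.1)), (283, np.float64(20.0)), (285, np.float64(11.5)), (346, np.float64(19.0))] row edges [(223, np.float64(21.7)), (281, np.float64(23.0)), (310, np.float64(19.9))]
blue 7 315.85714285714283 203.57142857142858 pred one-dot [315.66768357 203.13860394]
top view front colour target/mid [40. 51. 61.] [[40.0, 51.0, 61.0]]
```

```bash
python3 -c "
from cell import r
print(r.close_job())"
```

```text
the job is handed in; nothing more can be done
None
```

I gauged the prism on its one-, two- and three-dot sides in that order, about a second each, then put it fully home in its own channel with the trowelled side outward and handed the job in at about 31 s; contact on both feet was judged from the wrist force and moment, not from the dial hand.

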